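# Shim the low corner of the board-repair stage

### The job

The board-repair stage droops at its front corner. Take the tapered wooden wedge, set it flat on the bench and push it thin end first under the sprung rubber foot at that corner, gently, until the bubble of the level on the stage sits centred between its two marks. Do not shove the bubble far over to the other side, do not push or lift the stage itself with the gripper, leave the flat packer, mug and screwdriver alone, and let go of the wedge so that it holds the stage level by itself.

Things in the scene. Friction and masses are not known exactly. Their poses are not given: they have to be found in the camera images.
- wedge_mid (a point): Loose pale wood wedge, 166 x 36 mm, about 80 g. Point: mid length and width, 10 mm above the flat underside; z up. +x points to the thin end (+83 mm, 2 mm thick). From x = -83 to -57 mm it is a flat-topped heel 30 mm high, good to pinch across the 36 mm width (y axis); from there the top slopes evenly, 1 in 5, down to the thin end.
- foot_tip (a point): Lowest point of the black rubber foot (dome, 12 mm radius) under the stage's low front corner, at the start about 5 mm above the bench. x axis: the way to push the wedge, from the free corner to the hinge; z up. Sprung: it yields up to 12 mm at 0.6 N/mm before the stage lifts. The load on it is unknown, 2 to 7 N, so the wedge height needed under it is 17 to 25 mm.
- bubble (a joint): Position (m) of the pale 24 mm long bubble in the spirit level: 0 is centred between the two black marks (31 mm apart), positive towards the hinge. Starts at about +0.030 (corner low) and falls as the corner rises: 12 mm per degree, that is 0.7 mm per mm of push once the stage lifts. It goes past 0 to negative if the corner is lifted too high.
- level_mid (a point): Top centre of the level's green vial, which lies along the stage's x axis in a dark bar 124 x 36 mm on the aluminium stage plate, beside a green circuit board. Here the stage is up to 85 mm high.
- nose (a point): Front edge, mid width and mid thickness, of the stage's 50 mm wide nose, 14 mm in front of the foot; axes as for the foot. The 8 mm plate's underside is here about 38 mm above the bench at the start. It widens to 180 mm, 30 mm behind the foot. The plate is hinged 200 mm behind the foot on a fixed mount.
- packer_mid (a point): Bystander: flat packer of the same pale wood, 150 x 36 x 16 mm, not tapered; this point is its centre. It and the wedge lie one on each side, either way round.
- mug: Bystander: white mug, 80 mm across, 92 mm high; origin at the centre of its underside, handle towards its y axis.
- driver: Bystander: screwdriver lying on the bench, 170 mm long along its x axis; origin under its middle.
Mind the look-alikes: they are no part of the job. What is shaped like the part that bears wedge_mid but blue or green is not meant.

How it is judged:
On the way, in this order (a step that is already met when the one before it is completed fails the run):
1. the wedge lies flat on the bench and bears against the foot from below, the bubble not yet centred (contact force between wedge and foot above 0.3 N and angle between wedge_mid's own z axis and vertical below 0.06 rad and x of foot_tip in the frame of wedge_mid below 0.083 m and value of joint bubble above 0.006 m), for 0.05 s.
2. the bubble is centred between the marks, the foot bearing on the wedge (value of joint bubble between -0.0036 and 0.0036 m and contact force between wedge and foot above 0.5 N), for 0.2 s.
At the end, for the whole second after the job is handed in: The bubble stands within 3.6 mm of centre (0.3 degrees), wholly between the marks, with the foot resting on the wedge, and the wedge at rest flat on the bench (within 0.04 rad), released (all of step 2 and angle between wedge_mid's own z axis and vertical below 0.04 rad and linear speed of wedge below 0.01 m/s); the robot touches nothing.
It fails at once if the bubble is driven more than 15 mm past centre to the other side (value of joint bubble below -0.015 m).
It fails at once if the wedge presses on the foot with more than 18 N (contact force between wedge and foot above 18 N).
It fails at once if the gripper or arm pushes on the stage or its foot with more than 2 N (contact force between any of the arm, the fingers and stage above 2 N or contact force between any of the arm, the fingers and mount above 2 N).
It fails at once if the packer, mug or screwdriver is moved more than 30 mm (distance of any of packer_mid, mug, driver from where it was at the start of the episode above 0.03 m).
It also fails if it takes over 72 s, if anything falls off the work surface, if the arm or the gripper's body presses on something with over 40 N, if the wrist force passes 120 N, or if a joint passes its speed limit or range.

### The arm

A 6-joint arm with a two-finger parallel gripper is mounted at the origin on the work surface. World frame = base frame: x ahead of the robot, y to its left, z up, the work surface at z = 0. Lengths are in m, angles in rad, forces in N, time in s.
With the tool pointing down it reaches from about 0.35 to 0.925 m from the base axis. Payload 6.4 kg.
Tool frame: the origin (TCP) lies on the centre line of the jaws, within the pads' length; the fingertips stand 19 mm ahead of it and the grasp point (between the pads) is the TCP; x points along the fingers, y is the direction in which the jaws open and shut, and the axes are right-handed (so a half turn about x gives the same grasp; the last joint's range is limited). The gripper opens to 94 mm and grips with 3 to 60 N. Pads are 16 mm wide; open, the fingers measure 119 mm over their backs; the gripper's body (75 mm by 177 mm) begins 78 mm behind the grasp point.
Start: joints at [1.053, 0.245, 1.558, -0, 1.339, -0.174], TCP at [0.219, 0.612, 0.224] pointing down, gripper open.
Joint ranges: [-3.13, 3.13], [-1.02, 2.26], [0.13, 2.54], [-0.95, 4.09], [0.21, 2.88], [-2.74, 2.74]. Speed limits (rad/s): [2.57, 2.57, 3.14, 3.14, 3.14, 3.14].

### API

Orientations are given as a unit quaternion [x, y, z, w].
In Python, from cell import r gives the robot as it stands.
- The arm moves only by the tool carry_out, never from a script. Its argument "rows" is a list of rows, each a list of 3 entries, a list of its own where there are three numbers: the opening, from 0 (shut) to 1 (fully open), then the shift along the tool's x, y, z in units of 25 mm (1.0 is 25 mm), then the turn about the tool's x in units of 8 degrees (1.0 is 8 degrees). A call has exactly 8 rows; each row is the pose to reach, as a shift and turn from the pose measured when the call began, along the tool's axes at that moment; what a row does not reach only later rows make up. A row lasts 1/10 s, in which the tool goes at most 50 mm and 8.59 degrees, less where a joint would pass 70% of its speed; a pose out of reach is approached as far as the arm can. A call with a gripper value outside its range is refused whole. The fingers move at their own pace and stop on an object; "squeeze" is the grip in N (left out, the last holds). Time passes only in rows, so rows that repeat a pose let the fingers close, or fill a call up. It gives the time, the measured TCP pose, the force and the opening at its end, in the units of the state.
- r.read_state(): the state, without advancing time (a new reading comes with each control period).
- r.camera(name): name is "side" or "top" or "wrist"; returns the picture (480x640x3 uint8, red, green, blue); there is no depth.
- r.calibration(name): a dict with "vertical_fov" (degrees; the focal length in pixels is half the picture's height over the tangent of half this angle, whatever the lens; pixels are square), "cx", "cy" (the principal point, pixels), "R" (3x3) and "t" (3): a world point X has camera coordinates R X + t. Camera axes: x right, y down, z forward; pixel columns grow to the right and rows downward; lengths in m; the calibration is good to about 2 mm. A picture is of the moment at which its call begins: read the wrist's pose just before it. calibration takes no time and is no camera call; for the wrist camera it gives the pose at the moment of the call.
- r.close_job(): hands the job in, once; it reports no verdict.
The state is a dict: "time_s": time; "joints": joint angles; "dq": joint speeds; "joint_efforts": joint torques, N m; "tcp_pos": TCP position; "tcp_rot": TCP orientation; "force": force on the tool from outside, world axes, zero at the start; "torque": the same for the moment, N m; "grip_width": opening from 0.0 (shut) to 1.0 (fully open).
Only numpy, scipy, OpenCV 4.12 (cv2) and the standard library are available. Lean on these libraries where they do the work, as an engineer would, in place of code of your own. Each camera call takes 0.05 s, during which the arm holds its last target.

## Working session

There is one attempt and no reset: what is moved stays moved. The work goes in short steps, Python scripts to look and compute and a tool call to move; the robot and the scene stay as the last step left them, time stands still between calls to the robot, and variables do not carry over. Pictures are saved under pics/ and viewed, and the job is handed in when it is done.

Besides the shell and the picture viewer there is one more tool, called after "Request:" in YAML: its name, and indented under it one key for each argument. carry_out: Moves the arm, as the interface text tells. Its arguments: {"type":"object","properties":{"rows":{"type":"array"},"squeeze":{"type":"number"}},"required":["rows"]}

```bash
mkdir -p pics; ls; python3 - <<'E'
from cell import r
import cv2
print(r.read_state())
for n in ["side","top","wrist"]:
    im=r.camera(n); cv2.imwrite(f"pics/{n}0.png",im[:,:,::-1]); print(n,r.calibration(n))
E
```

```text
pics
{'time_s': 0.0, 'joints': array([ 1.05289587e+00,  2.45784780e-01,  1.55896830e+00, -3.62258740e-05,
        1.33870999e+00, -1.74087509e-01]), 'dq': array([-5.91320621e-04,  5.93439386e-04, -3.40845280e-04,  6.90618556e-04,
        5.82326584e-04,  1.69726479e-05]), 'joint_efforts': array([-1.71745196e-03, -4.15834415e+01, -3.14597440e+01,  6.83301967e-02,
        3.32262134e-02, -1.32151931e-04]), 'tcp_pos': array([0.21881945, 0.61147374, 0.22338865]), 'tcp_rot': array([ 0.12032912,  0.69689708, -0.12158178,  0.69647199]), 'force': array([ 0.21126941, -0.3545621 , -0.77385718]), 'torque': array([-0.03866733, -0.01670142,  0.01907148]), 'grip_width': 0.9997544531066777}
side {'vertical_fov': 48.640090852261835, 'cx': 321.79667965543445, 'cy': 234.32702723278103, 'R': array([[ 0.69472418, -0.71926035, -0.0047823 ],
       [-0.43353846, -0.41342534, -0.80070213],
       [ 0.57393617,  0.55834044, -0.5990436 ]]), 't': array([-0.40981416,  0.29244129,  1.12013958])}
top {'vertical_fov': 55.04529197085507, 'cx': 322.8979263544581, 'cy': 243.03285127126458, 'R': array([[ 0.11245048, -0.9936567 ,  0.00111892],
       [-0.97392606, -0.11044075, -0.19816877],
       [ 0.1970353 ,  0.02119443, -0.98016727]]), 't': array([-0.06491199,  0.57358384,  0.97233431])}
wrist {'vertical_fov': 58.91336734431165, 'cx': 319.849135977571, 'cy': 240.5336893560945, 'R': array([[ 0.33670506,  0.94160694, -0.00246541],
       [ 0.90239126, -0.3219321 ,  0.28644325],
       [ 0.26892325, -0.09867166, -0.95809404]]), 't': array([-0.64811081, -0.02997749,  0.394224  ])}
```

View pics/side0.png

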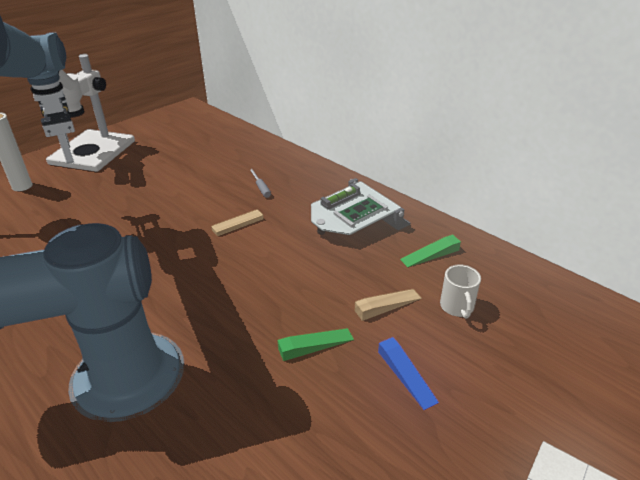

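View pics/top0.png

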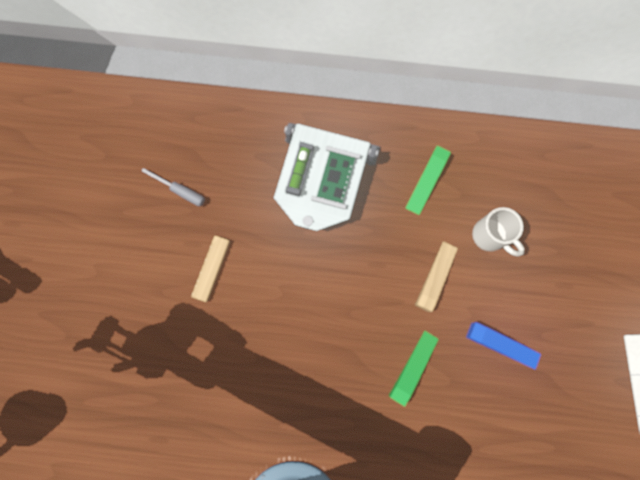

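View pics/wrist0.png

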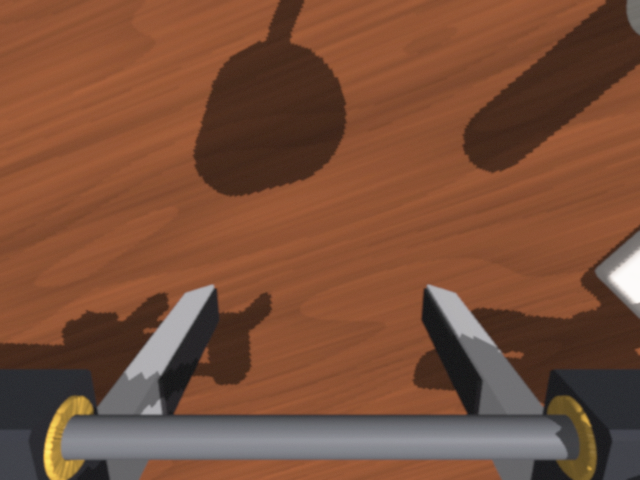

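```bash
python3 - <<'E'
import cv2
a=cv2.imread("pics/top0.png"); s=cv2.imread("pics/side0.png")
def c(im,x,y,w,h,f,n): cv2.imwrite("pics/"+n,cv2.resize(im[y:y+h,x:x+w],None,fx=f,fy=f,interpolation=cv2.INTER_CUBIC))
c(a,260,110,130,130,6,"cs0.png")
c(a,400,230,70,90,6,"cw0.png")
c(s,340,270,100,60,8,"sw0.png")
c(s,290,170,130,80,6,"ss0.png")
E
```

```text
(no output)
```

View pics/cs0.png

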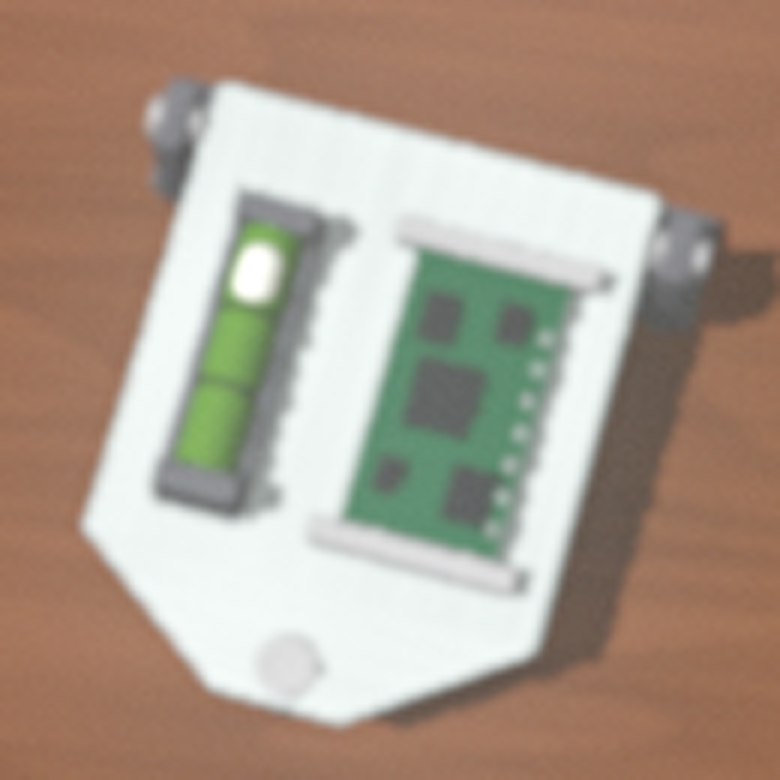

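View pics/cw0.png

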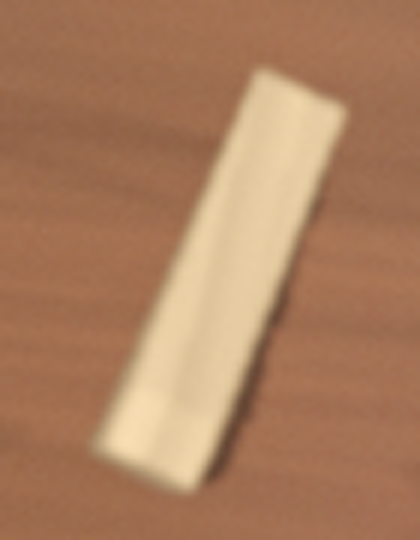

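View pics/sw0.png

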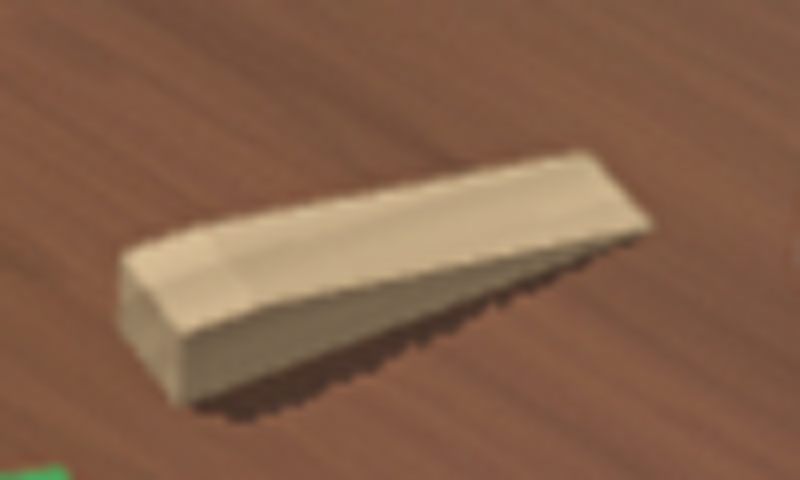

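View pics/ss0.png

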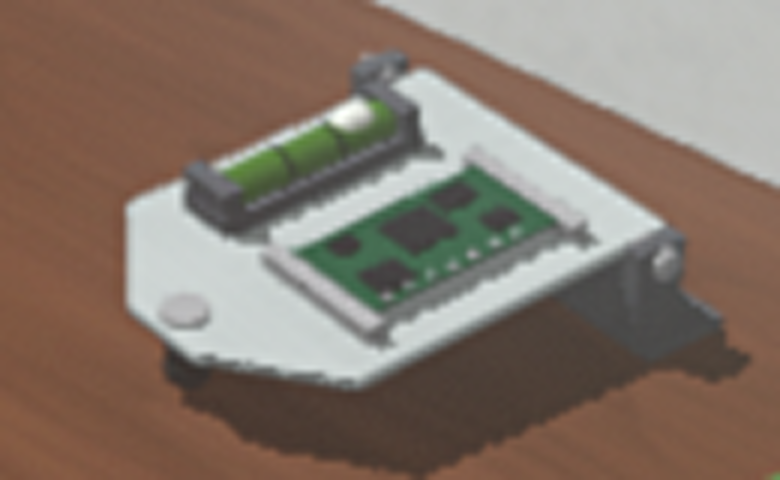

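```bash
cat > h.py <<'E'
import numpy as np, json
from cell import r
def cam(n):
    c=r.calibration(n); f=240/np.tan(np.radians(c["vertical_fov"]/2)); return c["R"],c["t"],f,c["cx"],c["cy"]
def ray(n,u,v,z,C=None):
    R,t,f,cx,cy=C or cam(n)
    d=R.T@np.array([(u-cx)/f,(v-cy)/f,1]); o=-R.T@t
    return o+d*(z-o[2])/d[2]
def proj(X,C):
    R,t,f,cx,cy=C; p=(R@np.atleast_2d(X).T).T+t
    return np.c_[cx+f*p[:,0]/p[:,2],cy+f*p[:,1]/p[:,2]]
E
python3 - <<'E'
from h import *
from scipy.optimize import least_squares
np.set_printoptions(precision=4,suppress=True)
T=cam("top");S=cam("side")
q=lambda x,y:(260+(x+.5)/6-.5,110+(y+.5)/6-.5)
for n,p,z in [("disc",(290,663),.048),("noseL",(210,690),.046),("noseR",(340,725),.046),("wideL",(80,525),.049),("wideR",(540,655),.049),("backL",(222,82),.055),("backR",(660,195),.055),("levA",(270,200),.075),("levB",(200,505),.07)]:
    print(n,ray("top",*q(*p),z))
# stage fit: x,y,yaw, pts (local x,y,z top)
loc=np.array([[-14,25,46],[-14,-25,46],[30,90,48],[30,-90,48]])/1000
sl=lambda x,y:(290+(x+.5)/6-.5,170+(y+.5)/6-.5)
topo=np.array([q(210,688),q(340,725),q(80,525),q(540,655)])
sido=np.array([sl(128,303),sl(195,358),sl(128,205),sl(362,385)])
def f(p,full=False):
    c,s=np.cos(p[2]),np.sin(p[2]); X=np.c_[p[0]+c*loc[:,0]-s*loc[:,1],p[1]+s*loc[:,0]+c*loc[:,1],loc[:,2]+p[3]]
    e=np.r_[proj(X,T)-topo,proj(X,S)-sido]; return e if full else e.ravel()
o=least_squares(f,[.65,0,0,0],loss='soft_l1'); print("foot",o.x,np.degrees(o.x[2])); print(f(o.x,True))
# wedge
wl=np.array([[-83,18,30],[-83,-18,30],[83,18,2],[83,-18,2]])/1000
wq=lambda x,y:(400+(x+.5)/6-.5,230+(y+.5)/6-.5)
ws=lambda x,y:(340+(x+.5)/8-.5,270+(y+.5)/8-.5)
wt=np.array([wq(93,447),wq(195,492),wq(258,68),wq(347,108)])
wss=np.array([ws(120,257),ws(185,335),ws(585,150),ws(652,225)])
def g(p,full=False):
    c,s=np.cos(p[2]),np.sin(p[2]); X=np.c_[p[0]+c*wl[:,0]-s*wl[:,1],p[1]+s*wl[:,0]+c*wl[:,1],wl[:,2]]
    e=np.r_[proj(X,T)-wt,proj(X,S)-wss]; return e if full else e.ravel()
o=least_squares(g,[.5,-.2,-.3]); print("wedge",o.x,np.degrees(o.x[2])); print(g(o.x,True))
for n,p in [("mug",(505,248)),("mughandle",(514,250)),("gr far end L",(440,147)),("gr near",(413,213)),("packer far",(222,238)),("packer near",(203,298)),("driver",(203,203)),("blue",(472,325))]: print(n,ray("top",*p,.01))
E
```

```text
disc [0.6283 0.0402 0.048 ]
noseL [0.6149 0.0693 0.046 ]
noseR [0.6069 0.0186 0.046 ]
wideL [0.6732 0.1266 0.049 ]
wideR [ 0.6419 -0.0538  0.049 ]
backL [0.858  0.0945 0.055 ]
backR [ 0.8301 -0.0815  0.055 ]
levA [0.8022 0.0679 0.075 ]
levB [0.6798 0.0798 0.07  ]
foot [ 0.6274  0.0411 -0.1684 -0.0011] -9.646220219983842
[[ 0.6999 -0.7076]
 [ 0.0598 -0.9499]
 [ 0.8216  0.8152]
 [-0.559   0.1804]
 [ 0.2212  0.121 ]
 [-0.3552 -0.5868]
 [-0.4166  0.3467]
 [-0.7455 -0.0339]]
wedge [ 0.5408 -0.2686 -0.3436] -19.688999689225575
[[ 1.7224 -0.336 ]
 [-0.5063 -0.6786]
 [ 0.2608  0.1472]
 [-0.5038  0.0817]
 [-0.1371 -0.1657]
 [-0.6281 -0.1046]
 [-0.2689  0.4549]
 [-0.2946  0.0664]]
mug [ 0.623  -0.4231  0.01  ]
mughandle [ 0.6206 -0.4441  0.01  ]
gr far end L [ 0.857  -0.2564  0.01  ]
gr near [ 0.6831 -0.2032  0.01  ]
packer far [0.5721 0.2376 0.01  ]
packer near [0.4286 0.2589 0.01  ]
driver [0.6513 0.2958 0.01  ]
blue [ 0.4369 -0.355   0.01  ]
```

Candidates: pale wood at top (437,277), with visible slope and heel, is the wedge. Pale wood at (210,268), flat, is the packer. The green wedges at (428,180) and (414,369) and the blue one at (504,345) are look-alikes. The close crop confirms the taper, with the thin end at the far side and the heel near the robot.

```bash
cat >> h.py <<'E'
from scipy.spatial.transform import Rotation as Ro
FOOT=np.array([.6274,.0411]); FY=-.1684
WED=np.array([.5408,-.2686]); WY=-.3436
def plan(target,yaw=None):
    """target TCP world; yaw: world direction (rad) of jaw axis normal i.e. wedge x; jaw axis = wedge y"""
    s=r.read_state(); R=Ro.from_quat(s["tcp_rot"]).as_matrix()
    d=R.T@(np.asarray(target)-s["tcp_pos"])
    out=d/.025
    turn=None
    if yaw is not None:
        wy=np.array([-np.sin(yaw),np.cos(yaw),0]); best=[]
        for w in (wy,-wy):
            l=R.T@w; best.append(np.degrees(np.arctan2(l[2],l[1])))
        turn=np.array(best)/8
    print("t",round(s["time_s"],2),"tcp",s["tcp_pos"].round(4),"toolx",R[:,0].round(3),"tooly",R[:,1].round(3),"F",s["force"].round(2),"grip",round(s["grip_width"],3),"j",s["joints"].round(2))
    print("shift units",out.round(2),"turn units options",turn)
E
python3 - <<'E'
from h import *
w=WED-.070*np.array([np.cos(WY),np.sin(WY)])
print(w); plan([*w,.10],WY)
E
```

```text
[ 0.47489164 -0.24501848]
t 0.15 tcp [0.2189 0.6116 0.2236] toolx [-0.001 -0.001 -1.   ] tooly [ 0.337  0.941 -0.001] F [ 0.09 -0.19  0.61] grip 1.001 j [ 1.05  0.25  1.56 -0.    1.34 -0.17]
shift units [  4.98 -28.8   21.19] turn units options [-1.35389568e-03  2.24986461e+01]
```

Request:
carry_out:
  rows:
    - [1, [0.5, -1.6, 1.2], 0]
    - [1, [1, -3.2, 2.4], 0]
    - [1, [1, -4.8, 3.6], 0]
    - [1, [1, -6.4, 4.8], 0]
    - [1, [1, -8, 6], 0]
    - [1, [1, -9.6, 7.1], 0]
    - [1, [1, -11.2, 8.3], 0]
    - [1, [1, -12.8, 9.4], 0]

```text
time_s: 0.95
tcp_pos: [0.3321, 0.2298, 0.1989]
tcp_rot: [0.12, 0.697, -0.121, 0.697]
force: [1.4, 0.1, 1.0]
grip_width: 0.999
```

```bash
python3 - <<'E'
from h import *
w=WED-.070*np.array([np.cos(WY),np.sin(WY)])
print(w); plan([*w,.12],WY)
E
```

```text
[ 0.47489164 -0.24501848]
t 0.95 tcp [0.3321 0.2298 0.1989] toolx [-0.    -0.001 -1.   ] tooly [ 0.336  0.942 -0.001] F [1.41 0.08 1.03] grip 0.999 j [ 0.32 -0.35  2.18 -0.    1.32 -0.9 ]
shift units [  3.18 -15.96  11.77] turn units options [ 4.34524261e-03 -2.24956548e+01]
```

Request:
carry_out:
  rows:
    - [1, [0, -1.6, 1.2], 0]
    - [1, [0.5, -3.2, 2.4], 0]
    - [1, [1, -4.8, 3.6], 0]
    - [1, [1.5, -6.4, 4.8], 0]
    - [1, [2, -8, 6], 0]
    - [1, [2, -9.6, 7.1], 0]
    - [1, [2, -11.2, 8.3], 0]
    - [1, [2, -12.8, 9.4], 0]

```text
time_s: 1.75
tcp_pos: [0.4445, -0.1482, 0.1491]
tcp_rot: [0.121, 0.697, -0.121, 0.697]
force: [1.0, 0.7, 0.2]
grip_width: 0.999
```

```bash
python3 - <<'E'
from h import *
w=WED-.070*np.array([np.cos(WY),np.sin(WY)])
print(w); plan([*w,.12],WY)
E
```

```text
[ 0.47489164 -0.24501848]
t 1.75 tcp [ 0.4445 -0.1482  0.1491] toolx [-0.    -0.001 -1.   ] tooly [ 0.337  0.942 -0.001] F [1.03 0.73 0.2 ] grip 0.999 j [-0.56 -0.11  2.07 -0.    1.17 -1.79]
shift units [ 1.17 -3.23  2.45] turn units options [-9.70408605e-04  2.24990296e+01]
```

Request:
carry_out:
  rows:
    - [1, [0, -1, 0.8], 0]
    - [1, [0.5, -2, 1.5], 0]
    - [1, [1, -3, 2.2], 0]
    - [1, [1.2, -3.2, 2.45], 0]
    - [1, [1.2, -3.23, 2.45], 0]
    - [1, [1.2, -3.23, 2.45], 0]
    - [1, [1.2, -3.23, 2.45], 0]
    - [1, [1.2, -3.23, 2.45], 0]

```text
time_s: 2.55
tcp_pos: [0.4751, -0.2441, 0.1198]
tcp_rot: [0.12, 0.697, -0.121, 0.697]
force: [0.4, 0.4, -0.5]
grip_width: 1.003
```

```bash
python3 - <<'E'
from h import *
import cv2
w=WED-.070*np.array([np.cos(WY),np.sin(WY)])
plan([*w,.023],WY)
C=cam("wrist"); im=r.camera("wrist"); 
wl=np.array([[-83,18,30],[-83,-18,30],[83,18,2],[83,-18,2],[-57,18,30],[-57,-18,30]])/1000
c,s=np.cos(WY),np.sin(WY)
X=np.c_[WED[0]+c*wl[:,0]-s*wl[:,1],WED[1]+s*wl[:,0]+c*wl[:,1],wl[:,2]]
P=proj(X,C);print(P.round(0))
o=im[:,:,::-1].copy()
for p in P: cv2.circle(o,(int(p[0]),int(p[1])),3,(255,0,255),-1)
cv2.imwrite("pics/w1.png",o)
E
```

```text
t 2.55 tcp [ 0.4751 -0.2441  0.1198] toolx [ 0.    -0.001 -1.   ] tooly [ 0.336  0.942 -0.001] F [ 0.35  0.38 -0.55] grip 1.003 j [-0.69  0.1   1.93 -0.    1.11 -1.91]
shift units [ 3.87 -0.03  0.  ] turn units options [ 7.77207987e-03 -2.24922279e+01]
[[349. 235.]
 [291. 235.]
 [343. 428.]
 [297. 427.]
 [349. 275.]
 [292. 274.]]
```

View pics/w1.png

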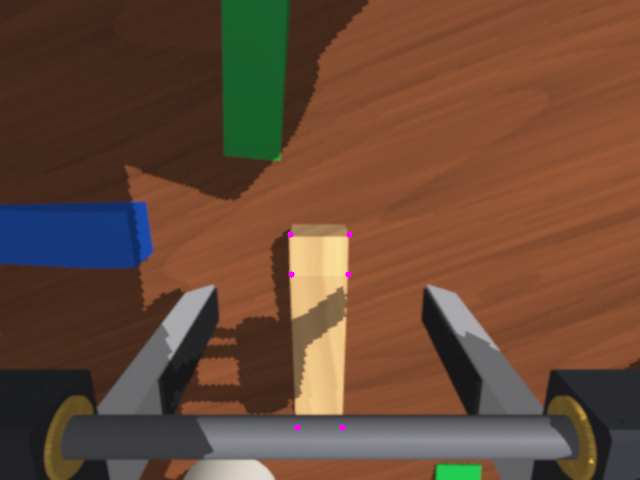

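The wrist view agrees with the fit: heel at (291–349, 235–275). The fingers clear the blue and green look-alikes, so I'm descending.

Request:
carry_out:
  rows:
    - [1, [1, 0, 0], 0]
    - [1, [2, 0, 0], 0]
    - [1, [3, 0, 0], 0]
    - [0.6, [3.6, -0.03, 0], 0]
    - [0.55, [3.87, -0.03, 0], 0]
    - [0.5, [3.87, -0.03, 0], 0]
    - [0.5, [3.87, -0.03, 0], 0]
    - [0.5, [3.87, -0.03, 0], 0]
  squeeze: 20

```text
time_s: 3.4
tcp_pos: [0.4758, -0.2457, 0.0243]
tcp_rot: [0.12, 0.696, -0.121, 0.698]
force: [-0.2, 0.3, 0.5]
grip_width: 0.614
```

Request:
carry_out:
  rows:
    - [0.3, [0, 0, 0], 0]
    - [0.2, [0, 0, 0], 0]
    - [0.2, [0, 0, 0], 0]
    - [0.2, [0, 0, 0], 0]
    - [0.2, [0, 0, 0], 0]
    - [0.2, [0, 0, 0], 0]
    - [0.2, [0, 0, 0], 0]
    - [0.2, [0, 0, 0], 0]

```text
time_s: 4.2
tcp_pos: [0.4761, -0.2459, 0.0248]
tcp_rot: [0.12, 0.696, -0.122, 0.698]
force: [-0.9, 0.5, 5.7]
grip_width: 0.379
```

```bash
python3 - <<'E'
from h import *
import cv2
plan([.475,-.245,.083],FY)
cv2.imwrite("pics/w2.png",r.camera("wrist")[:,:,::-1])
E
```

```text
t 4.2 tcp [ 0.4761 -0.2459  0.0248] toolx [ 0.003 -0.003 -1.   ] tooly [ 0.336  0.942 -0.002] F [-0.88  0.45  5.7 ] grip 0.379 j [-0.69  0.26  1.96 -0.    0.92 -1.92]
shift units [-2.33  0.02 -0.04] turn units options [-1.24728637 21.25271363]
```

View pics/w2.png

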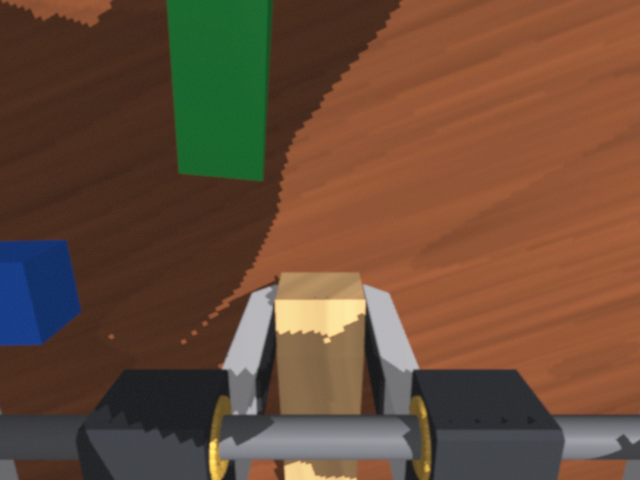

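Fully gripped at 35.6 mm opening, with the fingers on both sides of the heel (pixels 240–400, y≈300). I'm lifting with a firmer squeeze.

Request:
carry_out:
  rows:
    - [0.2, [0, 0, 0], 0]
    - [0.2, [-0.3, 0, 0], 0]
    - [0.2, [-0.8, 0, 0], 0]
    - [0.2, [-1.4, 0, 0], 0]
    - [0.2, [-2, 0, 0], 0]
    - [0.2, [-2.4, 0, 0], 0]
    - [0.2, [-2.4, 0, 0], 0]
    - [0.2, [-2.4, 0, 0], 0]
  squeeze: 40

```text
time_s: 5.05
tcp_pos: [0.4759, -0.2457, 0.085]
tcp_rot: [0.119, 0.695, -0.122, 0.698]
force: [-0.7, 0.2, -1.0]
grip_width: 0.38
```

```bash
python3 - <<'E'
from h import *
import cv2
g=FOOT-.195*np.array([np.cos(FY),np.sin(FY)])
print(g)
plan([*g,.085],FY)
cv2.imwrite("pics/s3.png",cv2.resize(r.camera("side")[230:350,310:470],None,fx=5,fy=5)[:,:,::-1])
E
```

```text
[0.43515843 0.07378301]
t 5.05 tcp [ 0.4759 -0.2457  0.085 ] toolx [ 0.003 -0.004 -1.   ] tooly [ 0.336  0.942 -0.002] F [-0.65  0.21 -1.05] grip 0.38 j [-0.69  0.15  1.94 -0.    1.04 -1.92]
shift units [-0.05 11.49 -5.83] turn units options [-1.2472371 21.2527629]
```

View pics/s3.png

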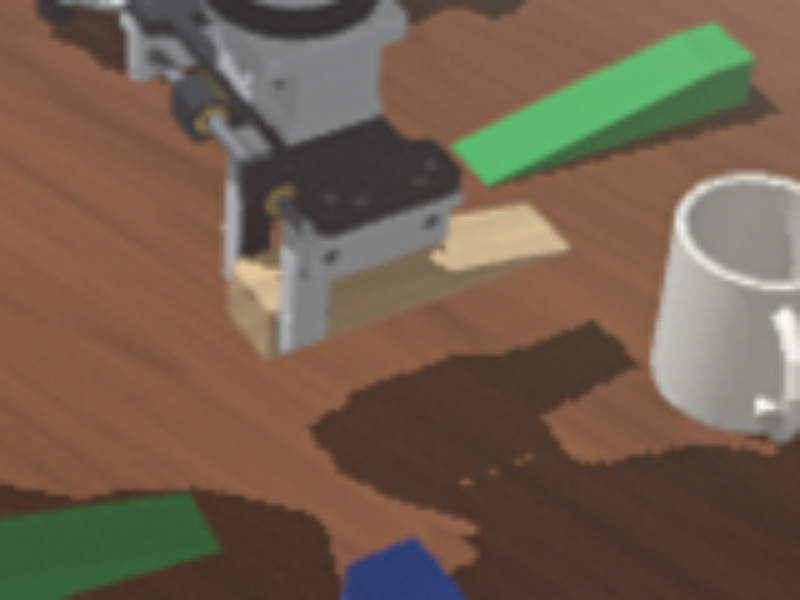

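```bash
python3 - <<'E'
from h import *
import cv2
s=r.read_state(); R=Ro.from_quat(s["tcp_rot"]).as_matrix(); p=s["tcp_pos"]
C=cam("side"); print("wrist cam pos in tool (mm)", (R.T@(-(cam("wrist")[0].T@cam("wrist")[1])-p)*1000).round(0))
im=r.camera("side")[:,:,::-1]
x0,y0,w,h,f=320,200,120,120,6
o=cv2.resize(im[y0:y0+h,x0:x0+w],None,fx=f,fy=f,interpolation=cv2.INTER_CUBIC)
def box(xr,yr,zr,col):
    P=[(x,y,z) for x in xr for y in yr for z in zr]
    U=proj(np.array([p+R@np.array(q)/1000 for q in P]),C)
    U=((U-[x0,y0]+.5)*f-.5).astype(int)
    for i in range(8):
        for b in (1,2,4):
            if not i&b: cv2.line(o,tuple(map(int,U[i])),tuple(map(int,U[i|b])),col,1)
box((-78,-80),(-88,88),(-37,37),(0,0,255))   # body bottom
box((-78,19),(-30.5,-18),(-8,8),(255,0,0))
box((-78,19),(18,30.5),(-8,8),(255,0,0))
cv2.imwrite("pics/b.png",o)
E
```

```text
wrist cam pos in tool (mm) [-161.   -1.  -84.]
```

View pics/b.png

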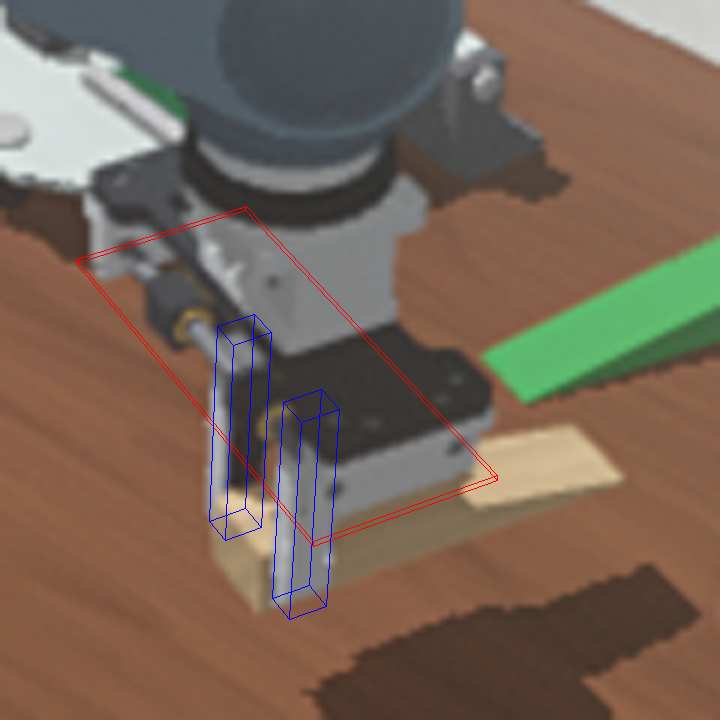

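Request:
carry_out:
  rows:
    - [0.2, [0, 1, -1], 0]
    - [0.2, [0, 2.6, -2], -0.2]
    - [0.2, [0, 4.3, -3], -0.5]
    - [0.2, [0, 6, -4], -0.8]
    - [0.2, [0, 7.7, -5], -1]
    - [0.2, [0, 9.4, -5.8], -1.25]
    - [0.2, [0, 10.8, -5.83], -1.25]
    - [0.2, [0, 11.5, -5.83], -1.25]

```text
time_s: 5.95
tcp_pos: [0.434, 0.0769, 0.0827]
tcp_rot: [0.058, 0.704, -0.059, 0.705]
force: [-0.6, 0.2, -1.2]
grip_width: 0.379
```

```bash
python3 - <<'E'
from h import *
import cv2
g=FOOT-.195*np.array([np.cos(FY),np.sin(FY)])
print(g)
plan([*g,.026],FY)
im=r.camera("side")[:,:,::-1]; cv2.imwrite("pics/s4.png",cv2.resize(im[130:290,200:420],None,fx=3.5,fy=3.5,interpolation=cv2.INTER_CUBIC))
im=r.camera("top")[:,:,::-1]; cv2.imwrite("pics/t4.png",cv2.resize(im[100:330,200:430],None,fx=2.6,fy=2.6,interpolation=cv2.INTER_CUBIC))
E
```

```text
[0.43515843 0.07378301]
t 5.95 tcp [0.434  0.0769 0.0827] toolx [ 0.001 -0.002 -1.   ] tooly [ 0.164  0.986 -0.002] F [-0.61  0.21 -1.18] grip 0.379 j [-0.08 -0.07  2.18 -0.    1.03 -1.49]
shift units [ 2.27 -0.11  0.06] turn units options [  0.02317399 -22.47682601]
```

View pics/s4.png

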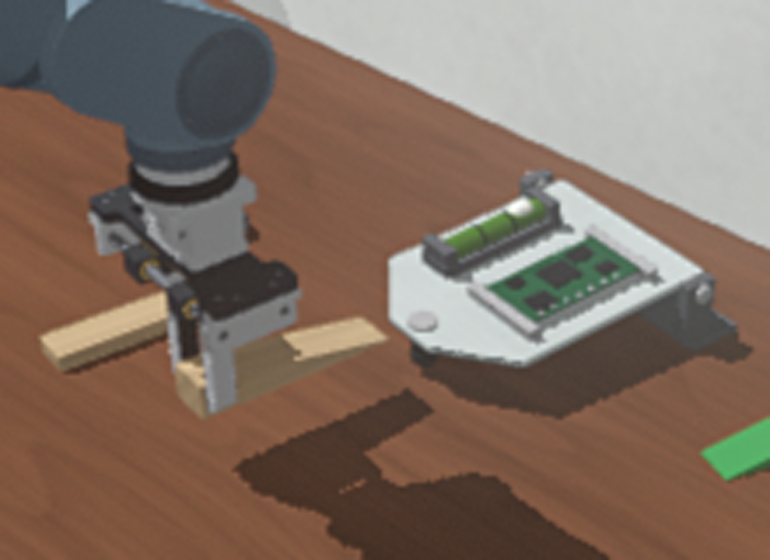

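View pics/t4.png

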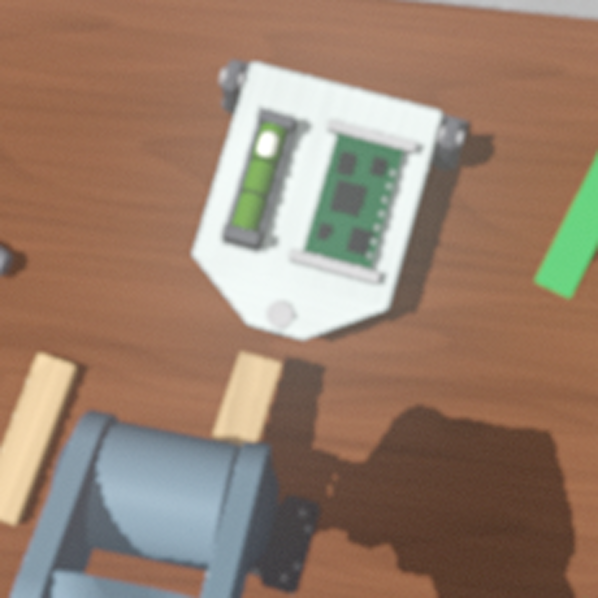

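The side view shows the wedge gripped level, thin end at (385,335), short of the foot at (425,352). The level is visible with the bubble at the hinge end. I'm descending.

Request:
carry_out:
  rows:
    - [0.2, [0.5, -0.05, 0.03], 0]
    - [0.2, [1, -0.1, 0.05], 0]
    - [0.2, [1.5, -0.1, 0.05], 0]
    - [0.2, [1.9, -0.1, 0.05], 0]
    - [0.2, [2.1, -0.1, 0.05], 0]
    - [0.2, [2.2, -0.1, 0.05], 0]
    - [0.2, [2.25, -0.1, 0.05], 0]
    - [0.2, [2.25, -0.1, 0.05], 0]

```text
time_s: 6.85
tcp_pos: [0.4356, 0.0732, 0.0267]
tcp_rot: [0.057, 0.704, -0.059, 0.705]
force: [0.1, 0.4, -0.5]
grip_width: 0.382
```

```bash
python3 - <<'E'
from h import *
import cv2
g=FOOT-.195*np.array([np.cos(FY),np.sin(FY)])
plan([*g,.0248],FY)
im=r.camera("side")[:,:,::-1]; cv2.imwrite("pics/s5.png",cv2.resize(im[180:280,220:360],None,fx=5.5,fy=5.5,interpolation=cv2.INTER_CUBIC))
E
```

```text
t 6.85 tcp [0.4356 0.0732 0.0267] toolx [ 0.001 -0.002 -1.   ] tooly [ 0.164  0.987 -0.002] F [ 0.05  0.37 -0.51] grip 0.382 j [-0.09  0.05  2.19 -0.    0.9  -1.49]
shift units [ 0.08  0.02 -0.02] turn units options [  0.02893654 -22.47106346]
```

View pics/s5.png

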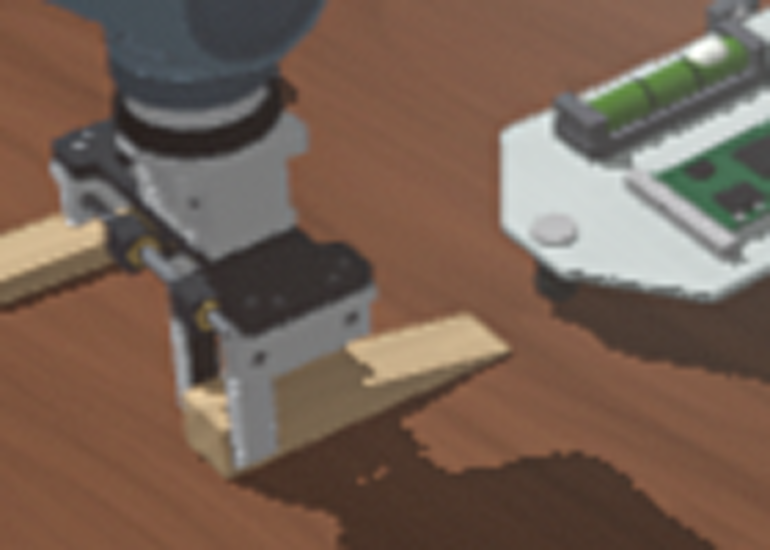

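Request:
carry_out:
  rows:
    - [0.2, [0.04, 0, 0], 0]
    - [0.2, [0.08, 0, 0], 0]
    - [0.2, [0.08, 0, 0], 0]
    - [0.42, [0.08, 0, 0], 0]
    - [0.42, [0.08, 0, 0], 0]
    - [0.42, [0.08, 0, 0], 0]
    - [0.42, [0.04, 0, 0], 0]
    - [0.42, [0.04, 0, 0], 0]

```text
time_s: 7.7
tcp_pos: [0.4358, 0.0732, 0.026]
tcp_rot: [0.057, 0.704, -0.059, 0.705]
force: [0.1, 0.9, 0.4]
grip_width: 0.417
```

Request:
carry_out:
  rows:
    - [0.2, [0, 0, 0], 0]
    - [0.2, [0, 0, 0], 0]
    - [0.2, [0, 0, 0], 0]
    - [0.2, [0, 0, 0], 0]
    - [0.2, [0, 0, 0], 0]
    - [0.2, [0, 0, 0], 0]
    - [0.2, [0, 0, 0], 0]
    - [0.2, [0, 0, 0], 0]
  squeeze: 20

```text
time_s: 8.5
tcp_pos: [0.4359, 0.0732, 0.026]
tcp_rot: [0.057, 0.704, -0.059, 0.705]
force: [-0.8, -0.2, 0.5]
grip_width: 0.381
```

```bash
python3 - <<'E'
from h import *
from scipy.optimize import least_squares
import cv2
g=FOOT-.195*np.array([np.cos(FY),np.sin(FY)])
plan([*g,.0248],FY)
im=r.camera("side")[:,:,::-1]; cv2.imwrite("pics/s6.png",cv2.resize(im[190:280,220:340],None,fx=6,fy=6,interpolation=cv2.INTER_CUBIC))
im=r.camera("top")[:,:,::-1]; cv2.imwrite("pics/t6.png",cv2.resize(im[190:290,250:370],None,fx=6,fy=6,interpolation=cv2.INTER_CUBIC))
E
```

```text
t 8.5 tcp [0.4359 0.0732 0.026 ] toolx [ 0.002 -0.002 -1.   ] tooly [ 0.164  0.987 -0.002] F [-0.79 -0.16  0.52] grip 0.381 j [-0.09  0.05  2.19 -0.    0.9  -1.49]
shift units [ 0.05  0.02 -0.03] turn units options [  0.02881594 -22.47118406]
```

View pics/s6.png

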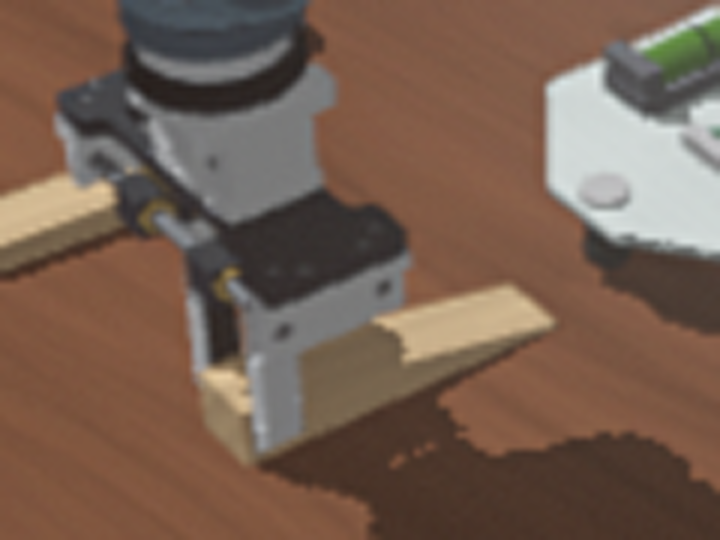

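View pics/t6.png

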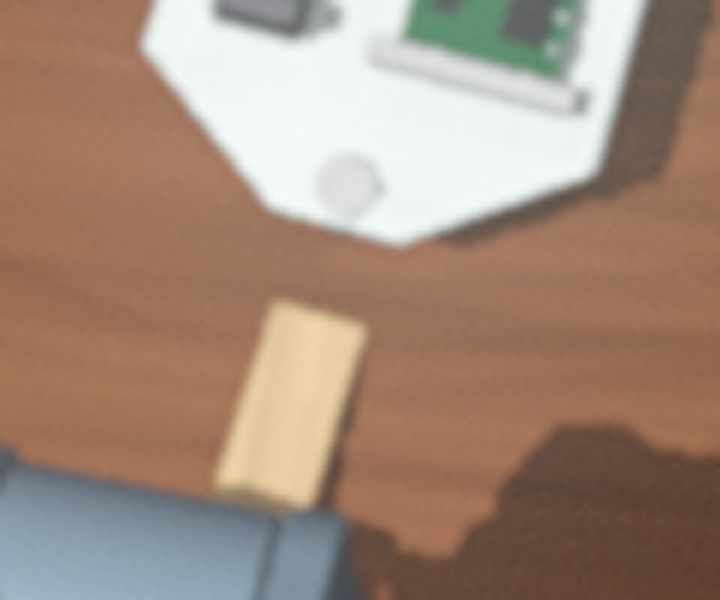

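```bash
python3 - <<'E'
from h import *
np.set_printoptions(precision=4,suppress=True)
Rf=np.array([[np.cos(FY),np.sin(FY)],[-np.sin(FY),np.cos(FY)]])
t=lambda x,y:(250+(x+.5)/6-.5,190+(y+.5)/6-.5)
s=lambda x,y:(220+(x+.5)/6-.5,190+(y+.5)/6-.5)
for n,p,z,k in [("top",t(275,300),.002,"tl"),("top",t(367,327),.002,"tr"),("side",s(515,285),.002,"tl"),("side",s(555,322),.002,"tr"),("top",t(350,186),.047,"disc"),("side",s(606,190),.047,"disc"),("side",s(607,268),.005,"foot bottom")]:
    X=ray(n,*p,z); print(n,k,X,"foot frame mm",Rf@(X[:2]-FOOT)*1000)
E
```

```text
top tl [0.5893 0.0667 0.002 ] foot frame mm [-41.8156  18.8528]
top tr [0.5827 0.0294 0.002 ] foot frame mm [-42.1593 -19.0008]
side tl [0.5909 0.0651 0.002 ] foot frame mm [-39.9825  17.5075]
side tr [0.5838 0.0315 0.002 ] foot frame mm [-41.3963 -16.7745]
top disc [0.6274 0.0401 0.047 ] foot frame mm [ 0.1747 -0.96  ]
side disc [0.6303 0.0434 0.047 ] foot frame mm [2.4695 2.7595]
side foot bottom [0.6274 0.0403 0.005 ] foot frame mm [ 0.1251 -0.7982]
```

Alignment is good: the thin end is about 41 mm short of the foot and under 1 mm off laterally. I'm starting to push along tool +z.

Request:
carry_out:
  rows:
    - [0.2, [0, 0, 0.3], 0]
    - [0.2, [0, 0, 0.6], 0]
    - [0.2, [0, 0, 0.9], 0]
    - [0.2, [0, 0, 1.2], 0]
    - [0.2, [0, 0, 1.5], 0]
    - [0.2, [0, 0, 1.8], 0]
    - [0.2, [0, 0, 2], 0]
    - [0.2, [0, 0, 2], 0]

```text
time_s: 9.4
tcp_pos: [0.486, 0.0649, 0.0262]
tcp_rot: [0.057, 0.704, -0.059, 0.706]
force: [0.2, 0.1, -0.8]
grip_width: 0.38
```

Request:
carry_out:
  rows:
    - [0.2, [0, 0, 0.1], 0]
    - [0.2, [0, 0, 0.2], 0]
    - [0.2, [0, 0, 0.3], 0]
    - [0.2, [0, 0, 0.4], 0]
    - [0.2, [0, 0, 0.5], 0]
    - [0.2, [0, 0, 0.6], 0]
    - [0.2, [0, 0, 0.7], 0]
    - [0.2, [0, 0, 0.8], 0]

```text
time_s: 10.2
tcp_pos: [0.5053, 0.0617, 0.026]
tcp_rot: [0.057, 0.704, -0.059, 0.705]
force: [-3.3, 0.1, 0.5]
grip_width: 0.377
```

```bash
cat > look.py <<'E'
from h import *
import cv2,sys
n=sys.argv[1]
p=FOOT-.070*np.array([np.cos(FY),np.sin(FY)])
plan([*p,.0255],FY)
a=r.camera("side")[:,:,::-1]; b=r.camera("top")[:,:,::-1]
A=cv2.resize(a[170:260,250:390],None,fx=5,fy=5,interpolation=cv2.INTER_CUBIC)
B=cv2.resize(b[135:205,275:345],None,fx=6.43,fy=6.43,interpolation=cv2.INTER_CUBIC)[:450]
cv2.imwrite(f"pics/l{n}a.png",A); cv2.imwrite(f"pics/l{n}b.png",B)
s=r.read_state()
print("advance past: foot x in wedge frame (mm)", ((Rr:=np.array([np.cos(FY),np.sin(FY)]))@(FOOT-s["tcp_pos"][:2]))*1000-71)
E
python3 look.py 1
```

```text
t 10.2 tcp [0.5053 0.0617 0.026 ] toolx [ 0.001 -0.002 -1.   ] tooly [ 0.164  0.986 -0.002] F [-3.31  0.11  0.53] grip 0.377 j [-0.1   0.2   2.02 -0.    0.92 -1.51]
shift units [ 0.02 -0.    2.15] turn units options [  0.02780057 -22.47219943]
advance past: foot x in wedge frame (mm) 52.253153367404565
```

View pics/l1a.png

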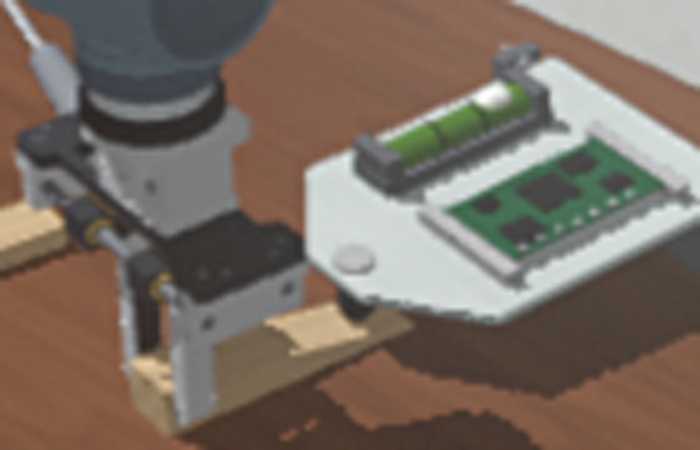

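View pics/l1b.png

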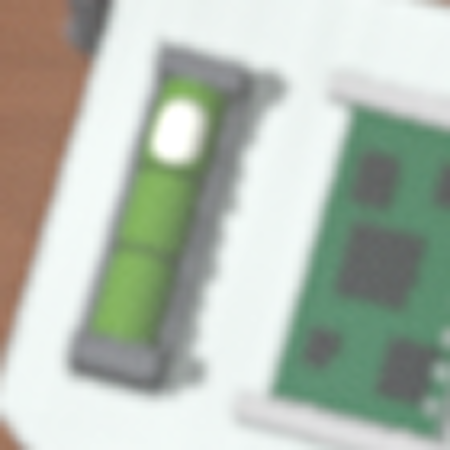

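Side view: the wedge tip is under the foot at (350,305). In the top crop the bubble is at (178,130), beyond the marks at y≈170 and 245, so it is still at about +30 mm. I'll push on 20 mm.

Request:
carry_out:
  rows:
    - [0.2, [0, 0, 0.1], 0]
    - [0.2, [0, 0, 0.2], 0]
    - [0.2, [0, 0, 0.3], 0]
    - [0.2, [0, 0, 0.4], 0]
    - [0.2, [0, 0, 0.5], 0]
    - [0.2, [0, 0, 0.6], 0]
    - [0.2, [0, 0, 0.7], 0]
    - [0.2, [0, 0, 0.8], 0]

```text
time_s: 11.1
tcp_pos: [0.523, 0.0589, 0.0259]
tcp_rot: [0.057, 0.707, -0.059, 0.703]
force: [-13.1, 1.8, 10.6]
grip_width: 0.383
```

```bash
python3 look.py 2
```

```text
t 11.1 tcp [0.523  0.0589 0.0259] toolx [-0.005 -0.001 -1.   ] tooly [ 0.164  0.987 -0.002] F [-13.14   1.85  10.57] grip 0.383 j [-0.1   0.24  1.97 -0.    0.93 -1.51]
shift units [ 0.01 -0.01  1.44] turn units options [  0.02932227 -22.47067773]
advance past: foot x in wedge frame (mm) 33.98370609123792
```

View pics/l2a.png

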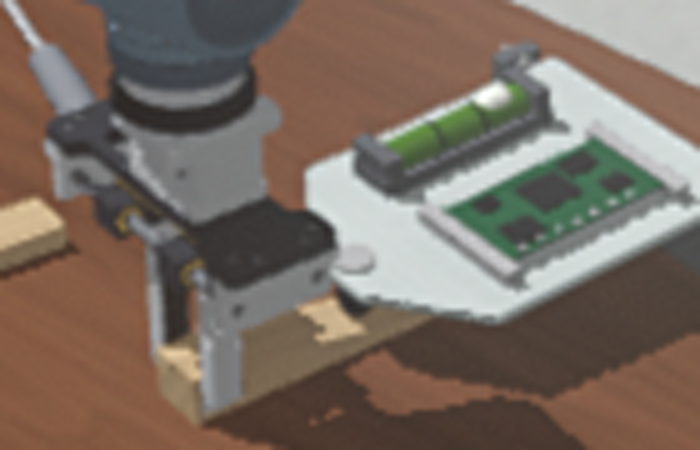

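View pics/l2b.png

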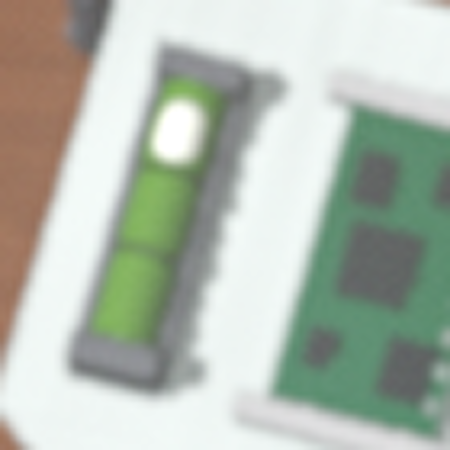

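Request:
carry_out:
  rows:
    - [0.2, [-0.02, 0, 0], 0]
    - [0.2, [-0.03, 0, 0], 0]
    - [0.2, [-0.03, 0, 0], 0]
    - [0.2, [-0.03, 0, 0], 0]
    - [0.2, [-0.03, 0, 0], 0]
    - [0.2, [-0.03, 0, 0], 0]
    - [0.2, [-0.03, 0, 0], 0]
    - [0.2, [-0.03, 0, 0], 0]

```text
time_s: 12.0
tcp_pos: [0.5239, 0.0587, 0.0266]
tcp_rot: [0.057, 0.706, -0.059, 0.704]
force: [-1.7, 0.5, -4.4]
grip_width: 0.381
```

Request:
carry_out:
  rows:
    - [0.2, [0.01, 0, 0.05], 0]
    - [0.2, [0.01, 0, 0.1], 0]
    - [0.2, [0.01, 0, 0.15], 0]
    - [0.2, [0.01, 0, 0.2], 0]
    - [0.2, [0.01, 0, 0.25], 0]
    - [0.2, [0.01, 0, 0.3], 0]
    - [0.2, [0.01, 0, 0.35], 0]
    - [0.2, [0.01, 0, 0.4], 0]

```text
time_s: 12.8
tcp_pos: [0.531, 0.0576, 0.0259]
tcp_rot: [0.057, 0.708, -0.058, 0.701]
force: [-11.2, 2.8, 6.8]
grip_width: 0.381
```

```bash
cat >> look.py <<'E'
# bubble centroid in top and side
for nm,im,(x0,y0,x1,y1) in (("top",b,(288,140,316,196)),("side",a,(318,180,364,212))):
    c=im[y0:y1,x0:x1].astype(float); B,G,R=c[...,0],c[...,1],c[...,2]
    green=(G>R+25)&(G>B+40)
    # pale pixels enclosed in hull of green
    pts=np.argwhere(green)[:,::-1].astype(np.int32); hull=cv2.convexHull(pts); m=np.zeros(green.shape,np.uint8); cv2.fillConvexPoly(m,hull,1)
    w=np.clip((B-90)/100,0,1)*m; yy,xx=np.mgrid[:w.shape[0],:w.shape[1]]
    print(nm,"bubble px",((w*xx).sum()/w.sum()+x0).round(2),((w*yy).sum()/w.sum()+y0).round(2),"area",w.sum().round(1))
E
python3 look.py 3
```

```text
t 12.8 tcp [0.531  0.0576 0.0259] toolx [-0.01  -0.001 -1.   ] tooly [ 0.163  0.987 -0.002] F [-11.19   2.75   6.76] grip 0.381 j [-0.1   0.26  1.95 -0.    0.94 -1.51]
shift units [ 0.01 -0.01  1.11] turn units options [  0.03022361 -22.46977639]
advance past: foot x in wedge frame (mm) 26.32625235967714
top bubble px 300.67 158.73 area 102.7
side bubble px 345.56 190.26 area 23.3
```

View pics/l3b.png

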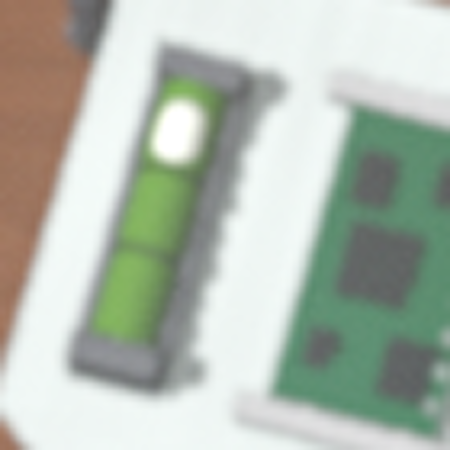

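View pics/l3a.png

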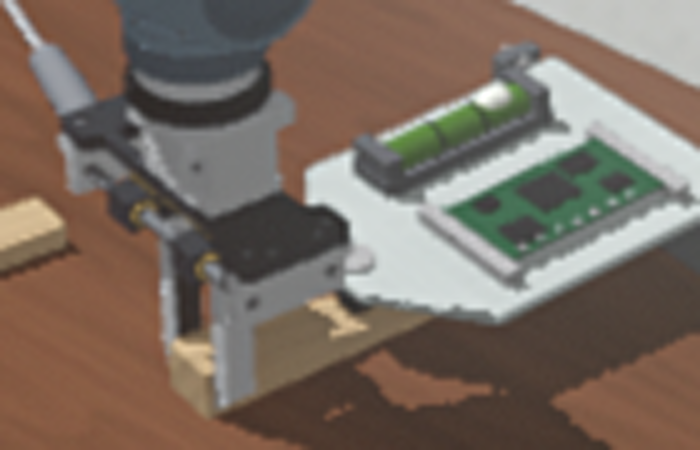

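Request:
carry_out:
  rows:
    - [0.2, [-0.02, 0, 0.05], 0]
    - [0.2, [-0.02, 0, 0.1], 0]
    - [0.2, [-0.02, 0, 0.15], 0]
    - [0.2, [-0.02, 0, 0.2], 0]
    - [0.2, [-0.02, 0, 0.25], 0]
    - [0.2, [-0.02, 0, 0.3], 0]
    - [0.2, [-0.02, 0, 0.35], 0]
    - [0.2, [-0.02, 0, 0.4], 0]

```text
time_s: 13.7
tcp_pos: [0.5375, 0.0567, 0.0258]
tcp_rot: [0.058, 0.712, -0.058, 0.698]
force: [-15.8, 2.7, 10.7]
grip_width: 0.381
```

```bash
python3 look.py 4
```

```text
t 13.7 tcp [0.5375 0.0567 0.0258] toolx [-0.019  0.001 -1.   ] tooly [ 0.163  0.987 -0.003] F [-15.77   2.66  10.71] grip 0.381 j [-0.1   0.28  1.93 -0.    0.96 -1.51]
shift units [-0.   -0.02  0.85] turn units options [  0.03226894 -22.46773106]
advance past: foot x in wedge frame (mm) 19.723759400135364
top bubble px 300.76 158.4 area 100.4
side bubble px 345.54 190.27 area 23.5
```

View pics/l4b.png

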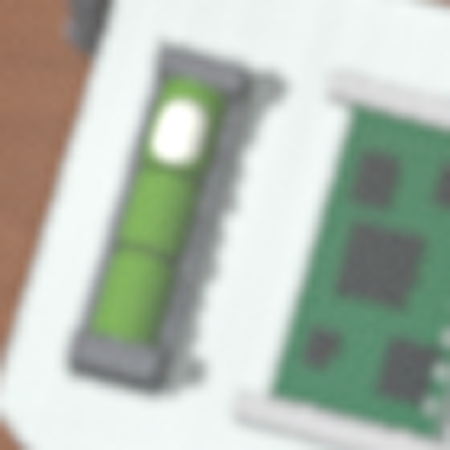

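Request:
carry_out:
  rows:
    - [0.2, [-0.03, 0, 0.02], 0]
    - [0.2, [-0.04, 0, 0.06], 0]
    - [0.2, [-0.045, 0, 0.1], 0]
    - [0.2, [-0.05, 0, 0.15], 0]
    - [0.2, [-0.055, 0, 0.2], 0]
    - [0.2, [-0.06, 0, 0.26], 0]
    - [0.2, [-0.06, 0, 0.32], 0]
    - [0.2, [-0.06, 0, 0.36], 0]

```text
time_s: 14.6
tcp_pos: [0.5434, 0.0558, 0.0259]
tcp_rot: [0.058, 0.714, -0.058, 0.695]
force: [-14.2, 1.6, 3.8]
grip_width: 0.384
```

```bash
python3 look.py 5
```

```text
t 14.6 tcp [0.5434 0.0558 0.0259] toolx [-0.027  0.002 -1.   ] tooly [ 0.163  0.987 -0.003] F [-14.16   1.59   3.76] grip 0.384 j [-0.1   0.29  1.91 -0.    0.97 -1.51]
shift units [-0.   -0.02  0.61] turn units options [  0.03348116 -22.46651884]
advance past: foot x in wedge frame (mm) 13.995363669206796
top bubble px 300.85 158.08 area 98.0
side bubble px 345.56 190.26 area 23.5
```

View pics/l5b.png

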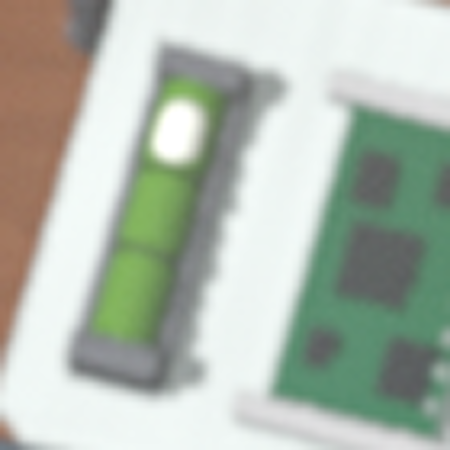

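View pics/l5a.png

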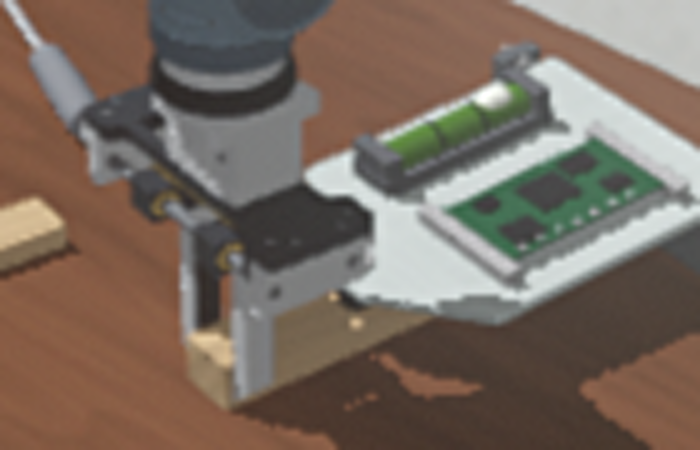

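Request:
carry_out:
  rows:
    - [0.2, [-0.03, 0, 0.1], 0]
    - [0.2, [-0.04, 0, 0.2], 0]
    - [0.2, [-0.05, 0, 0.3], 0]
    - [0.2, [-0.06, 0, 0.4], 0]
    - [0.2, [-0.07, 0, 0.5], 0]
    - [0.2, [-0.07, 0, 0.6], 0]
    - [0.2, [-0.07, 0, 0.7], 0]
    - [0.2, [-0.07, 0, 0.8], 0]

```text
time_s: 15.5
tcp_pos: [0.5595, 0.0533, 0.0258]
tcp_rot: [0.058, 0.718, -0.058, 0.691]
force: [-13.7, 1.9, 4.0]
grip_width: 0.383
```

```bash
python3 look.py 6
```

```text
t 15.5 tcp [0.5595 0.0533 0.0258] toolx [-0.037  0.003 -0.999] tooly [ 0.163  0.987 -0.003] F [-13.73   1.87   4.02] grip 0.383 j [-0.11  0.33  1.86 -0.    0.99 -1.51]
shift units [ 0.01 -0.02 -0.04] turn units options [  0.03523275 -22.46476725]
advance past: foot x in wedge frame (mm) -2.951726803259234
top bubble px 300.22 159.77 area 90.5
side bubble px 343.76 190.75 area 23.7
```

View pics/l6b.png

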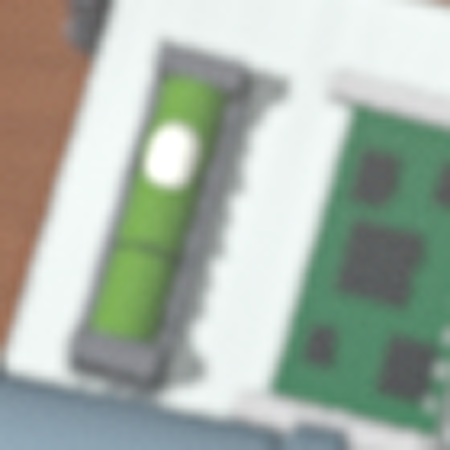

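View pics/l6a.png

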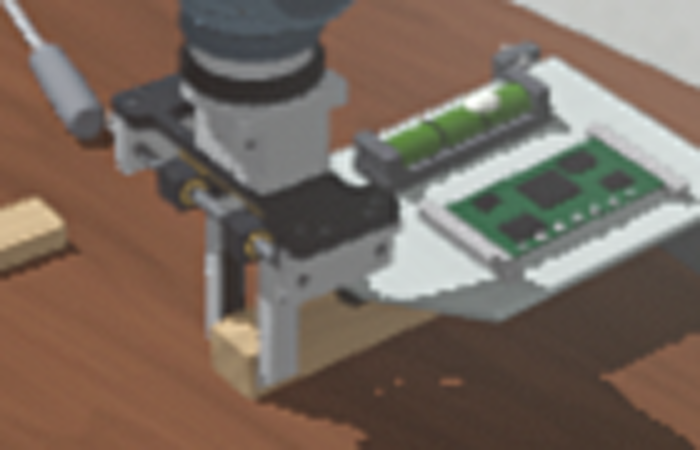

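Stage is lifting: bubble at crop (171,155), roughly +20 mm. Another ~17 mm.

Request:
carry_out:
  rows:
    - [0.2, [-0.03, 0, 0.1], 0]
    - [0.2, [-0.04, 0, 0.2], 0]
    - [0.2, [-0.05, 0, 0.3], 0]
    - [0.2, [-0.06, 0, 0.4], 0]
    - [0.2, [-0.07, 0, 0.5], 0]
    - [0.2, [-0.07, 0, 0.6], 0]
    - [0.2, [-0.07, 0, 0.65], 0]
    - [0.2, [-0.07, 0, 0.7], 0]

```text
time_s: 16.4
tcp_pos: [0.5741, 0.0509, 0.0257]
tcp_rot: [0.058, 0.72, -0.057, 0.689]
force: [-12.0, 2.9, 2.5]
grip_width: 0.383
```

```bash
python3 look.py 7
```

```text
t 16.4 tcp [0.5741 0.0509 0.0257] toolx [-0.044  0.004 -0.999] tooly [ 0.162  0.987 -0.003] F [-12.03   2.9    2.49] grip 0.383 j [-0.11  0.36  1.82 -0.    1.01 -1.51]
shift units [ 0.04 -0.03 -0.63] turn units options [  0.03647319 -22.46352681]
advance past: foot x in wedge frame (mm) -17.3882955538081
top bubble px 299.28 162.71 area 87.6
side bubble px 342.39 190.88 area 25.1
```

View pics/l7b.png

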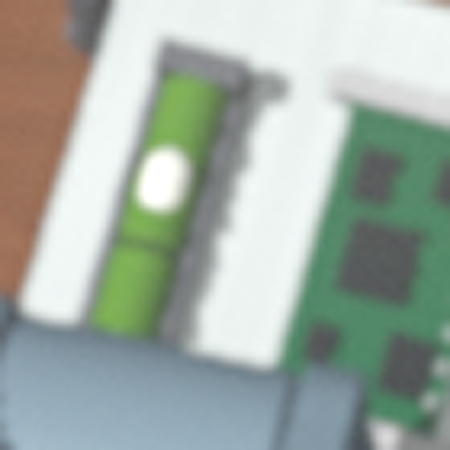

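View pics/l7a.png

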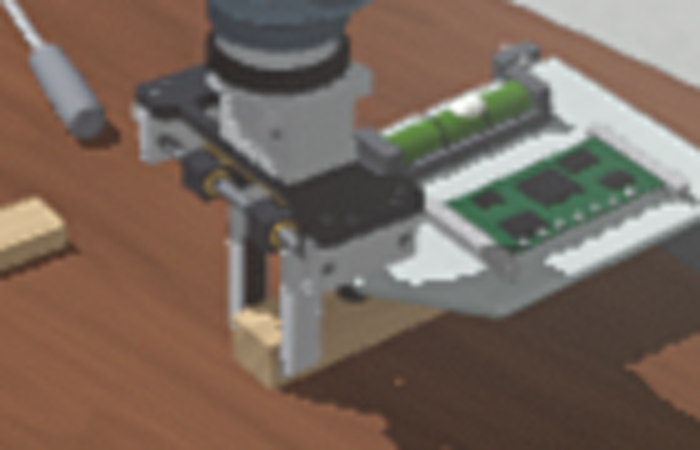

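Request:
carry_out:
  rows:
    - [0.2, [-0.03, 0, 0.1], 0]
    - [0.2, [-0.04, 0, 0.2], 0]
    - [0.2, [-0.05, 0, 0.3], 0]
    - [0.2, [-0.06, 0, 0.4], 0]
    - [0.2, [-0.06, 0, 0.45], 0]
    - [0.2, [-0.06, 0, 0.5], 0]
    - [0.2, [-0.06, 0, 0.5], 0]
    - [0.2, [-0.06, 0, 0.5], 0]

```text
time_s: 17.3
tcp_pos: [0.584, 0.0495, 0.0257]
tcp_rot: [0.058, 0.723, -0.057, 0.686]
force: [-11.3, 1.4, 2.2]
grip_width: 0.381
```

```bash
cat >> look.py <<'E'
cv2.imwrite(f"pics/l{n}c.png",cv2.resize(a[170:215,315:375],None,fx=12,fy=12,interpolation=cv2.INTER_CUBIC))
cv2.imwrite(f"pics/l{n}b.png",cv2.resize(b[140:200,280:330],None,fx=10,fy=10,interpolation=cv2.INTER_CUBIC))
E
python3 look.py 8
```

```text
t 17.3 tcp [0.584  0.0495 0.0257] toolx [-0.051  0.005 -0.999] tooly [ 0.162  0.987 -0.003] F [-11.26   1.41   2.2 ] grip 0.381 j [-0.11  0.38  1.79 -0.    1.02 -1.52]
shift units [ 0.06 -0.03 -1.03] turn units options [  0.03779746 -22.46220254]
advance past: foot x in wedge frame (mm) -26.800122277616786
top bubble px 298.71 164.57 area 86.0
side bubble px 340.91 191.29 area 25.9
```

View pics/l8b.png

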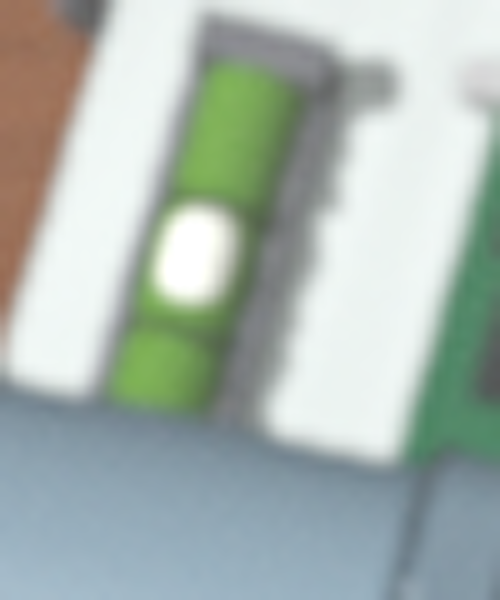

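View pics/l8c.png

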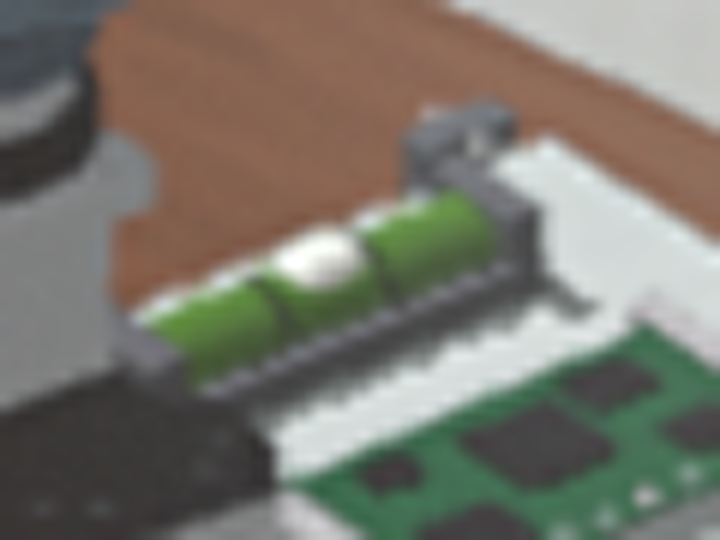

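View pics/l8a.png

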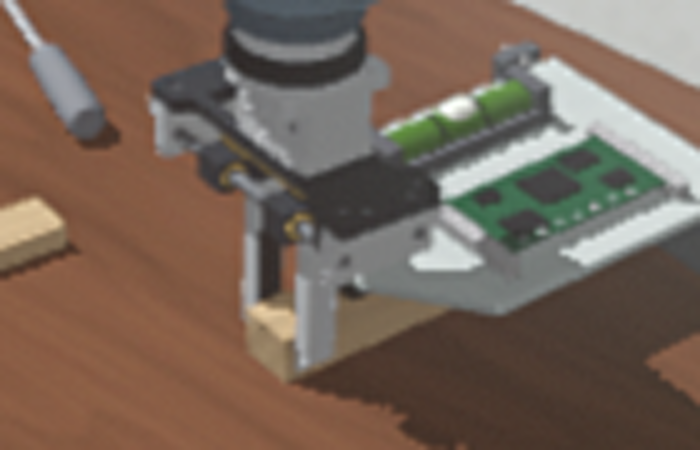

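Top crop: marks centred at about (217,203) and (180,333), midpoint (198,268), with the bubble centre at (193,256). That makes it +2.7 mm. The side crop agrees: bubble (320,257) against midpoint (311,259), about +2.5 mm. It needs roughly 3.5 mm more push.

Request:
carry_out:
  rows:
    - [0.2, [-0.03, 0, 0.06], 0]
    - [0.2, [-0.04, 0, 0.12], 0]
    - [0.2, [-0.04, 0, 0.18], 0]
    - [0.2, [-0.04, 0, 0.22], 0]
    - [0.2, [-0.04, 0, 0.25], 0]
    - [0.2, [-0.04, 0, 0.25], 0]
    - [0.2, [-0.04, 0, 0.25], 0]
    - [0.2, [-0.04, 0, 0.25], 0]

```text
time_s: 18.2
tcp_pos: [0.5865, 0.0492, 0.0256]
tcp_rot: [0.058, 0.726, -0.057, 0.683]
force: [-13.4, 1.9, 5.8]
grip_width: 0.382
```

```bash
python3 look.py 9
```

```text
t 18.2 tcp [0.5865 0.0492 0.0256] toolx [-0.061  0.006 -0.998] tooly [ 0.162  0.987 -0.003] F [-13.44   1.93   5.79] grip 0.382 j [-0.11  0.39  1.78 -0.    1.03 -1.52]
shift units [ 0.07 -0.04 -1.13] turn units options [  0.03987714 -22.46012286]
advance past: foot x in wedge frame (mm) -29.292222185787814
top bubble px 298.74 164.64 area 84.9
side bubble px 340.74 191.35 area 25.4
```

View pics/l9b.png

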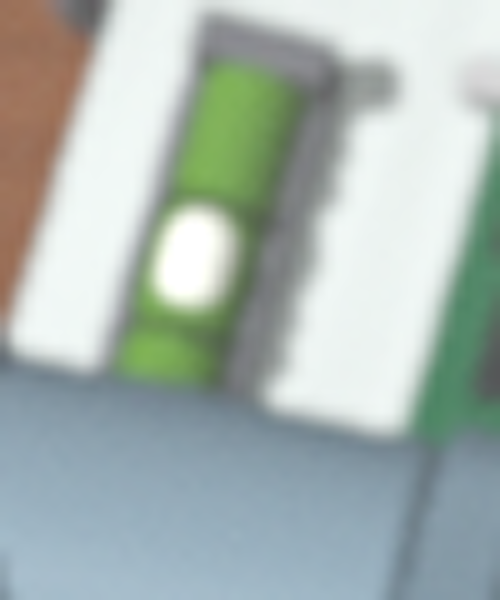

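View pics/l9c.png

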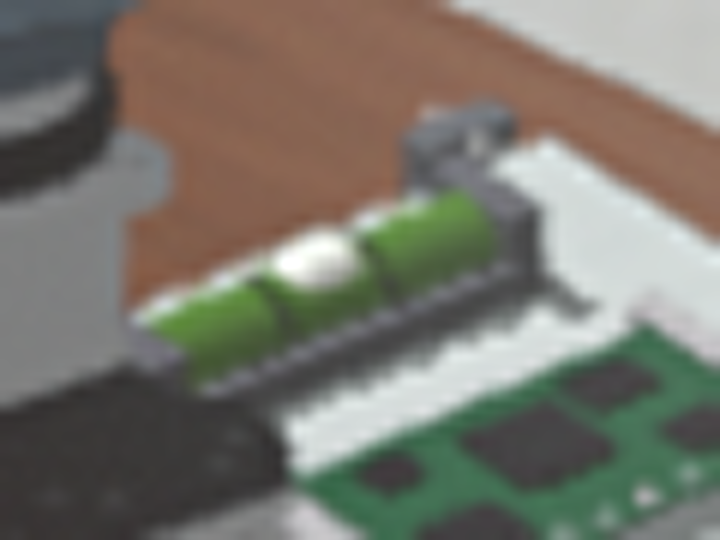

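Request:
carry_out:
  rows:
    - [0.2, [-0.04, 0, 0.1], 0]
    - [0.2, [-0.04, 0, 0.18], 0]
    - [0.2, [-0.05, 0, 0.24], 0]
    - [0.2, [-0.06, 0, 0.27], 0]
    - [0.2, [-0.06, 0, 0.27], 0]
    - [0.2, [-0.06, 0, 0.27], 0]
    - [0.2, [-0.06, 0, 0.27], 0]
    - [0.2, [-0.06, 0, 0.27], 0]

```text
time_s: 19.1
tcp_pos: [0.5901, 0.0488, 0.0256]
tcp_rot: [0.058, 0.729, -0.057, 0.68]
force: [-10.8, 2.0, 2.1]
grip_width: 0.381
```

```bash
python3 look.py 10
```

```text
t 19.1 tcp [0.5901 0.0488 0.0256] toolx [-0.069  0.008 -0.998] tooly [ 0.162  0.987 -0.004] F [-10.78   2.01   2.09] grip 0.381 j [-0.11  0.4   1.76  0.    1.05 -1.52]
shift units [ 0.09 -0.04 -1.27] turn units options [  0.04131226 -22.45868774]
advance past: foot x in wedge frame (mm) -32.91105941744615
top bubble px 298.58 165.37 area 82.2
side bubble px 340.48 191.38 area 24.8
```

View pics/l10b.png

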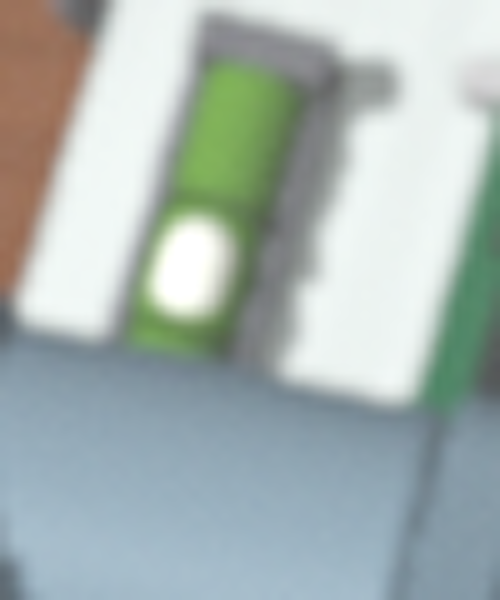

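View pics/l10c.png

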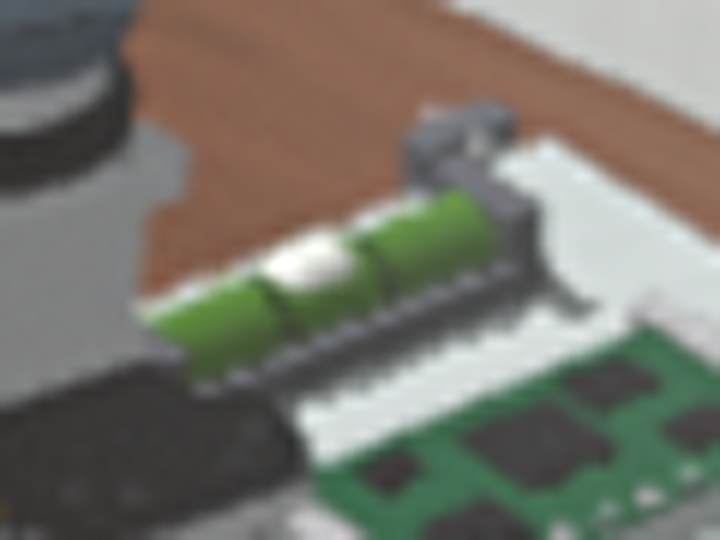

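View pics/l10a.png

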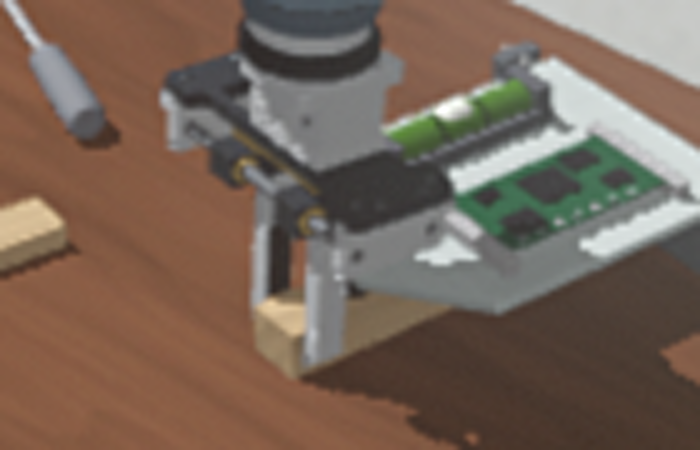

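Bubble centred: top crop bubble (193,266) against midpoint (198,267), and the side crop agrees. Now I relax the arm and open the jaws a little.

Request:
carry_out:
  rows:
    - [0.2, [-0.01, 0, 0], 0]
    - [0.2, [-0.02, 0, 0], 0]
    - [0.2, [-0.02, 0, 0], 0]
    - [0.2, [-0.02, 0, 0], 0]
    - [0.42, [-0.02, 0, 0], 0]
    - [0.5, [-0.02, 0, 0], 0]
    - [0.55, [-0.02, 0, 0], 0]
    - [0.55, [-0.02, 0, 0], 0]

```text
time_s: 20.0
tcp_pos: [0.591, 0.0486, 0.0269]
tcp_rot: [0.058, 0.728, -0.057, 0.68]
force: [-0.5, -0.8, 0.0]
grip_width: 0.548
```

```bash
python3 look.py 11
```

```text
t 20.0 tcp [0.591  0.0486 0.0269] toolx [-0.067  0.007 -0.998] tooly [ 0.162  0.987 -0.004] F [-0.49 -0.79  0.03] grip 0.548 j [-0.11  0.4   1.76 -0.    1.05 -1.52]
shift units [ 0.15 -0.04 -1.31] turn units options [  0.04130923 -22.45869077]
advance past: foot x in wedge frame (mm) -33.41247896189854
top bubble px 298.3 165.68 area 77.0
side bubble px 340.74 191.17 area 23.7
```

View pics/l11c.png

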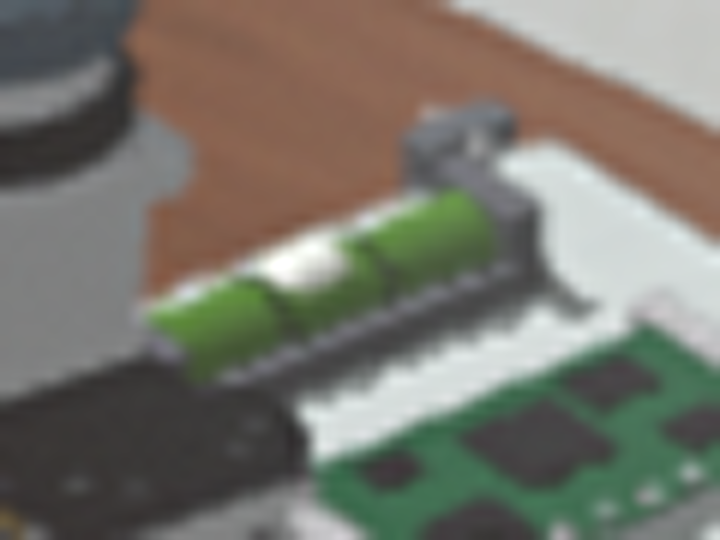

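View pics/l11b.png

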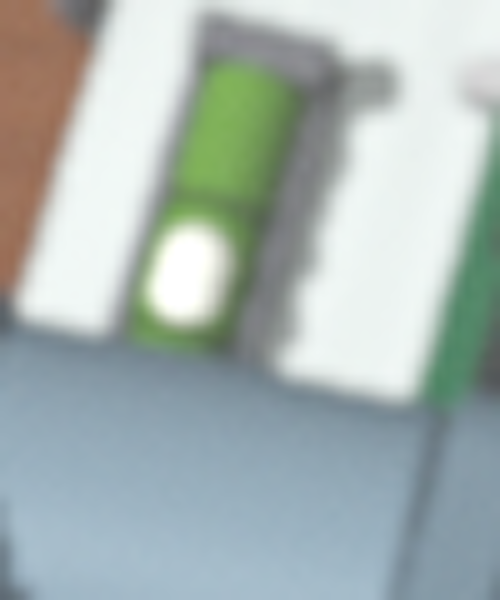

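View pics/l11a.png

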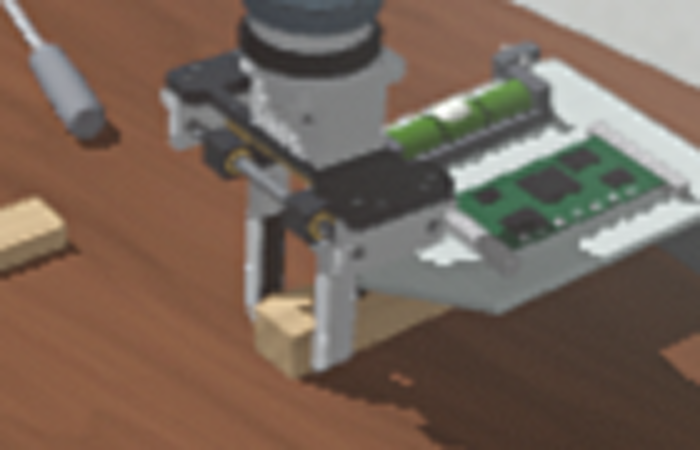

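Released: force is about 0, and the bubble at (190,272) is about −1.2 mm, wholly between the marks. I'm opening a bit wider and backing straight out, then up.

Request:
carry_out:
  rows:
    - [0.7, [0, 0, 0], 0]
    - [0.7, [0, 0, 0], 0]
    - [0.7, [0, 0, 0], 0]
    - [0.7, [0, 0, -0.2], 0]
    - [0.7, [0, 0, -0.6], 0]
    - [0.7, [0, 0, -1.2], 0]
    - [0.7, [0, 0, -1.9], 0]
    - [0.7, [0, 0, -2.5], 0]

```text
time_s: 20.9
tcp_pos: [0.5273, 0.0591, 0.0306]
tcp_rot: [0.058, 0.729, -0.057, 0.68]
force: [-0.3, 1.2, -0.6]
grip_width: 0.697
```

Request:
carry_out:
  rows:
    - [0.7, [-0.3, 0, -0.6], 0]
    - [0.7, [-1, 0, -1], 0]
    - [0.7, [-2, 0, -1.5], 0]
    - [0.7, [-3, 0, -2], 0]
    - [0.7, [-4, 0, -2], 0]
    - [0.7, [-4.5, 0, -2], 0]
    - [0.7, [-4.5, 0, -2], 0]
    - [0.7, [-4.5, 0, -2], 0]

```text
time_s: 21.7
tcp_pos: [0.4852, 0.0663, 0.1454]
tcp_rot: [0.058, 0.729, -0.057, 0.679]
force: [-0.9, -0.8, 0.5]
grip_width: 0.696
```

```bash
python3 look.py 12
```

```text
t 21.7 tcp [0.4852 0.0663 0.1454] toolx [-0.07   0.008 -0.997] tooly [ 0.162  0.987 -0.004] F [-0.87 -0.75  0.53] grip 0.696 j [-0.1  -0.    1.98  0.    1.23 -1.51]
shift units [ 4.57 -0.04  3.31] turn units options [  0.04167298 -22.45832702]
advance past: foot x in wedge frame (mm) 73.78334911278276
top bubble px 297.99 166.64 area 97.9
side bubble px 340.05 191.39 area 25.6
```

View pics/l12a.png

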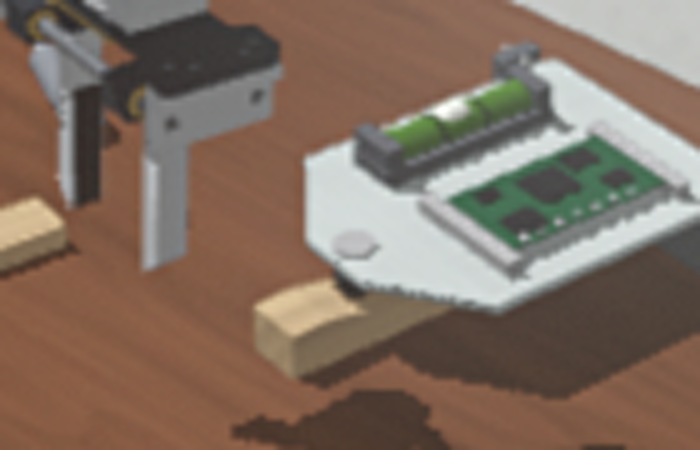

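View pics/l12b.png

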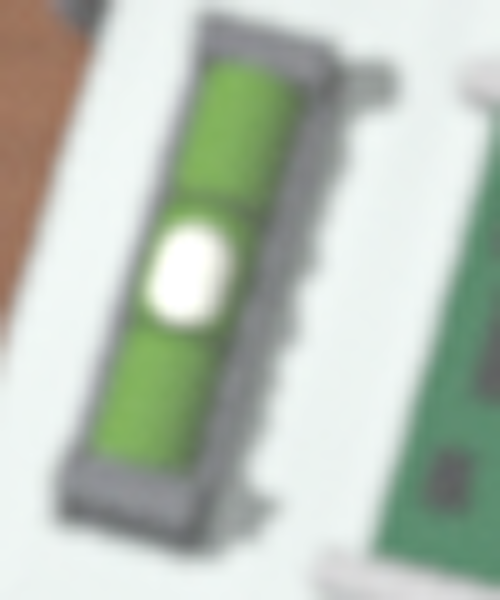

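View pics/l12c.png

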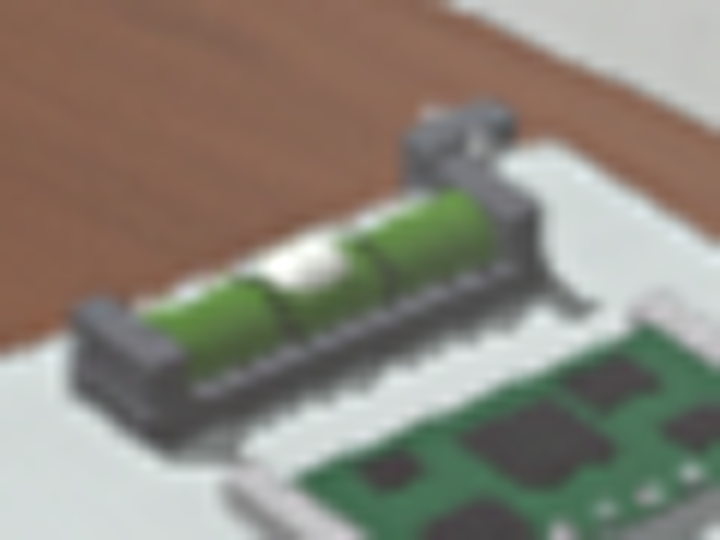

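```bash
python3 - <<'E'
from h import *
import cv2
ims=[r.camera("top")[:,:,::-1].astype(np.float32) for _ in range(4)]; b=sum(ims)/4
big=cv2.resize(b[140:200,280:330],None,fx=10,fy=10,interpolation=cv2.INTER_CUBIC)
A=np.array([252,70.]);E=np.array([143,465.]); L=np.linalg.norm(E-A); u=(E-A)/L; v=np.array([-u[1],u[0]])
s=np.arange(0,L); 
def prof(offs):
    acc=0
    for o in offs:
        P=A+s[:,None]*u+o*v
        acc=acc+cv2.remap(big,P[:,0].astype(np.float32)[:,None],P[:,1].astype(np.float32)[:,None],cv2.INTER_LINEAR)[:,0]
    return acc/len(offs)
c=prof(range(-12,13)); e=prof(list(range(-44,-34))+list(range(34,44)))
i=np.arange(0,len(s),6)
print("px, centre blue, edge green"); print([(int(k),int(c[k,0]),int(e[k,1])) for k in i])
E
```

```text
px, centre blue, edge green
[(0, 113, 132), (6, 100, 135), (12, 94, 140), (18, 92, 145), (24, 93, 148), (30, 93, 149), (36, 94, 149), (42, 94, 150), (48, 94, 150), (54, 93, 150), (60, 93, 150), (66, 94, 149), (72, 94, 149), (78, 94, 150), (84, 93, 150), (90, 94, 150), (96, 95, 150), (102, 95, 150), (108, 94, 150), (114, 94, 149), (120, 94, 146), (126, 94, 141), (132, 93, 134), (138, 92, 129), (144, 92, 129), (150, 100, 134), (156, 122, 140), (162, 157, 148), (168, 191, 153), (174, 221, 161), (180, 238, 168), (186, 248, 176), (192, 250, 181), (198, 250, 185), (204, 250, 187), (210, 250, 186), (216, 250, 186), (222, 251, 186), (228, 252, 187), (234, 252, 186), (240, 252, 182), (246, 245, 173), (252, 230, 163), (258, 198, 148), (264, 159, 136), (270, 120, 129), (276, 96, 131), (282, 91, 138), (288, 92, 145), (294, 94, 148), (300, 94, 150), (306, 94, 150), (312, 95, 150), (318, 95, 149), (324, 95, 149), (330, 95, 149), (336, 95, 149), (342, 95, 149), (348, 96, 149), (354, 95, 149), (360, 94, 149), (366, 95, 148), (372, 94, 148), (378, 94, 148), (384, 94, 149), (390, 94, 149), (396, 96, 148), (402, 103, 146), (408, 114, 145)]
```

```bash
python3 - <<'E'
from h import *
import cv2
ims=[r.camera("top")[:,:,::-1].astype(np.float32) for _ in range(6)]; b=sum(ims)/6
cv2.imwrite("pics/avg.png",cv2.resize(b[150:180,285:315],None,fx=20,fy=20,interpolation=cv2.INTER_CUBIC))
f=10;big=cv2.resize(b[140:200,280:330],None,fx=f,fy=f,interpolation=cv2.INTER_CUBIC)
A=np.array([252,70.]);E=np.array([143,465.]); L=np.linalg.norm(E-A); u=(E-A)/L; v=np.array([-u[1],u[0]])
s=np.arange(0,L,1.)
for o in range(-56,60,8):
    P=(A+s[:,None]*u+o*v).astype(np.float32)
    g=cv2.remap(big,P[:,:1].copy(),P[:,1:].copy(),cv2.INTER_LINEAR)[:,0]
    G=g[:,1]; B=g[:,0]
    def dip(lo,hi):
        w=np.clip(np.median(G[30:110])-G[lo:hi]-4,0,None); return (w*s[lo:hi]).sum()/max(w.sum(),1e-6),w.max()
    m=B>172; be=(s[m].min(),s[m].max()) if m.sum()>10 and o>-30 and o<30 else None
    end=G>125
    print(o,"G med",int(np.median(G[30:110])),"dip1",np.round(dip(120,165),1),"dip2",np.round(dip(255,300),1),"bub",be)
print("top cam pos",-cam("top")[0].T@cam("top")[1],"side",-cam("side")[0].T@cam("side")[1])
E
```

```text
-56 G med 117 dip1 [143.8   3.4] dip2 [0. 0.] bub None
-48 G med 121 dip1 [143.1   9.9] dip2 [272.9   8.7] bub None
-40 G med 132 dip1 [141.9  14.6] dip2 [273.6  17.3] bub None
-32 G med 143 dip1 [139.2  19.6] dip2 [274.5  20.7] bub None
-24 G med 153 dip1 [138.3  23.2] dip2 [275.3  21.7] bub (np.float64(184.0), np.float64(246.0))
-16 G med 161 dip1 [137.8  24.4] dip2 [275.8  21.5] bub (np.float64(172.0), np.float64(255.0))
-8 G med 168 dip1 [136.5  24.5] dip2 [276.3  20.9] bub (np.float64(168.0), np.float64(260.0))
0 G med 173 dip1 [135.8  24.7] dip2 [277.1  18.5] bub (np.float64(164.0), np.float64(262.0))
8 G med 177 dip1 [135.9  25.6] dip2 [277.3  14.7] bub (np.float64(163.0), np.float64(264.0))
16 G med 178 dip1 [136.4  25.7] dip2 [276.4  14.2] bub (np.float64(164.0), np.float64(263.0))
24 G med 178 dip1 [138.   25.1] dip2 [275.1  17. ] bub (np.float64(167.0), np.float64(260.0))
32 G med 174 dip1 [139.8  23.5] dip2 [273.   16.2] bub None
40 G med 165 dip1 [140.7  19.8] dip2 [271.9  14.6] bub None
48 G med 155 dip1 [143.4  12.7] dip2 [272.7  11.4] bub None
56 G med 165 dip1 [149.3   8.8] dip2 [275.4  22.3] bub None
top cam pos [ 0.37434345 -0.02176128  1.0667893 ] side [-0.23139626 -0.79927965  0.90321096][ WARN:0@7.245] global loadsave.cpp:1063 imwrite_ Unsupported depth image for selected encoder is fallbacked to CV_8U.
```

View pics/avg.png

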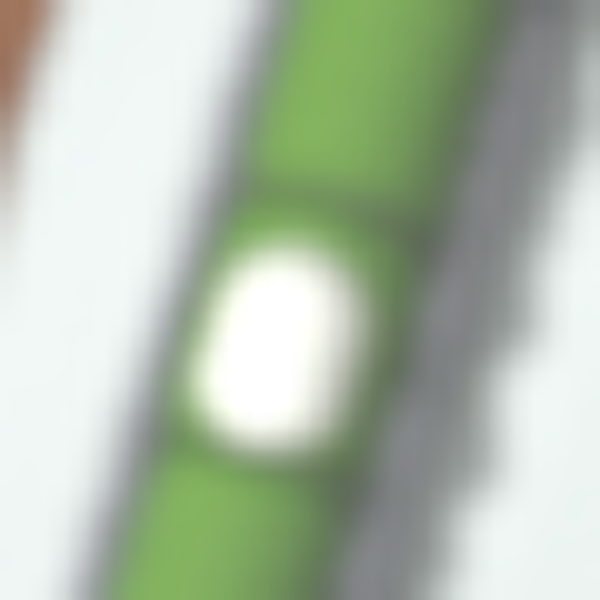

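```bash
python3 - <<'E'
import numpy as np, cv2
b=cv2.imread("pics/top0.png").astype(np.float32)
big=cv2.resize(b[140:200,280:330],None,fx=10,fy=10,interpolation=cv2.INTER_CUBIC)
A=np.array([252,70.]);E=np.array([143,465.]); L=np.linalg.norm(E-A); u=(E-A)/L; v=np.array([-u[1],u[0]])
s=np.arange(0,L,1.)
for o in range(-48,56,8):
    P=(A+s[:,None]*u+o*v).astype(np.float32)
    g=cv2.remap(big,P[:,:1].copy(),P[:,1:].copy(),cv2.INTER_LINEAR)[:,0]
    G=g[:,1]; B=g[:,0]; M=np.median(G[180:240])
    def dip(lo,hi):
        w=np.clip(M-G[lo:hi]-4,0,None); return (w*s[lo:hi]).sum()/max(w.sum(),1e-6),w.max()
    m=B>172; be=(s[m].min(),s[m].max()) if m.sum()>10 and abs(o)<30 else None
    print(o,"dip1",np.round(dip(125,170),1),"dip2",np.round(dip(250,305),1),"bub",be)
E
```

```text
-48 dip1 [151.5   7.4] dip2 [286.8   8.2] bub None
-40 dip1 [150.6  10.3] dip2 [284.   15.7] bub None
-32 dip1 [149.7  13.2] dip2 [282.8  19.5] bub None
-24 dip1 [150.6  16.8] dip2 [282.3  18.7] bub (np.float64(49.0), np.float64(126.0))
-16 dip1 [151.6  18. ] dip2 [280.   18.1] bub (np.float64(43.0), np.float64(132.0))
-8 dip1 [152.3  19.8] dip2 [279.1  22.6] bub (np.float64(39.0), np.float64(136.0))
0 dip1 [152.3  19.4] dip2 [278.9  22.2] bub (np.float64(38.0), np.float64(138.0))
8 dip1 [152.4  18.8] dip2 [278.7  22.4] bub (np.float64(39.0), np.float64(138.0))
16 dip1 [152.9  19.7] dip2 [279.1  24. ] bub (np.float64(41.0), np.float64(136.0))
24 dip1 [152.9  23.9] dip2 [279.9  24.3] bub (np.float64(45.0), np.float64(133.0))
32 dip1 [152.5  26.4] dip2 [281.   23.1] bub None
40 dip1 [152.9  20.9] dip2 [282.1  21.8] bub None
48 dip1 [151.3  11.6] dip2 [283.9  16.5] bub None
```

The bubble's ends are between the marks, but parallax puts my estimate anywhere from −1.5 to −2.8 mm, which is too near the limit. I'll bring the wrist camera over the level for a close vertical look.

```bash
python3 - <<'E'
from h import *
plan([.77,.062,.27],FY)
E
```

```text
t 22.3 tcp [0.4859 0.0663 0.1463] toolx [-0.069  0.008 -0.998] tooly [ 0.162  0.987 -0.004] F [-0.15  0.49 -0.54] grip 0.702 j [-0.1  -0.    1.98  0.    1.23 -1.51]
shift units [-5.73  1.65 10.87] turn units options [  0.04212712 -22.45787288]
```

Request:
carry_out:
  rows:
    - [0.7, [-1.5, 0, 0], 0]
    - [0.7, [-3, 0, 0], 0]
    - [0.7, [-4.5, 0.2, 0.5], 0]
    - [0.7, [-5.5, 0.5, 1.5], 0]
    - [0.7, [-5.7, 0.7, 3], 0]
    - [0.7, [-5.7, 0.9, 4.5], 0]
    - [0.7, [-5.7, 1.1, 6], 0]
    - [0.7, [-5.7, 1.2, 7], 0]

```text
time_s: 23.1
tcp_pos: [0.6747, 0.0664, 0.2753]
tcp_rot: [0.058, 0.729, -0.057, 0.68]
force: [-0.3, -0.4, -0.6]
grip_width: 0.697
```

```bash
python3 - <<'E'
from h import *
import cv2
plan([.77,.062,.27],FY)
im=r.camera("wrist"); C=cam("wrist"); cv2.imwrite("pics/w13.png",im[:,:,::-1])
print(proj(np.array([[.741,.074,.083]]),C),-C[0].T@C[1])
E
```

```text
t 23.1 tcp [0.6747 0.0664 0.2753] toolx [-0.07   0.008 -0.998] tooly [ 0.162  0.987 -0.004] F [-0.31 -0.37 -0.6 ] grip 0.697 j [-0.07  0.32  1.38  0.    1.52 -1.48]
shift units [-0.05  0.44  3.8 ] turn units options [  0.04161764 -22.45838236]
[[342.5848398  300.99297859]] [0.60409549 0.07755179 0.44081551]
```

View pics/w13.png

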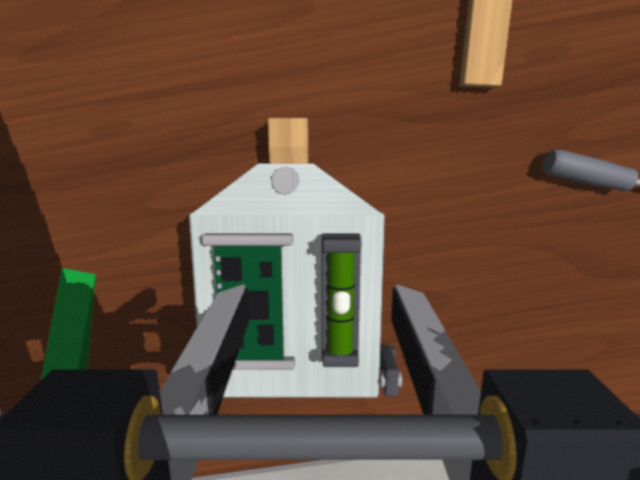

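Request:
carry_out:
  rows:
    - [0.7, [0, 0.1, 1], 0]
    - [0.7, [0, 0.2, 2], 0]
    - [0.7, [0.4, 0.4, 3], 0]
    - [0.7, [0.8, 0.5, 4], 0]
    - [0.7, [1.2, 0.5, 4.7], 0]
    - [0.7, [1.5, 0.5, 5], 0]
    - [0.7, [1.5, 0.5, 5], 0]
    - [0.7, [1.5, 0.5, 5], 0]

```text
time_s: 23.95
tcp_pos: [0.7983, 0.0583, 0.2285]
tcp_rot: [0.058, 0.729, -0.057, 0.68]
force: [0.2, 0.7, -0.7]
grip_width: 0.703
```

```bash
python3 - <<'E'
from h import *
import cv2
plan([.77,.062,.27],FY)
im=r.camera("wrist"); C=cam("wrist"); cv2.imwrite("pics/w14.png",im[:,:,::-1])
p=proj(np.array([[.741,.074,.083]]),C)[0]; print(p,-C[0].T@C[1])
x,y=int(p[0]),int(p[1]); y=max(y,100)
cv2.imwrite("pics/w14c.png",cv2.resize(im[max(0,y-100):y+60,x-60:x+60],None,fx=5,fy=5,interpolation=cv2.INTER_CUBIC)[:,:,::-1])
print(x-60,max(0,y-100))
E
```

```text
t 23.95 tcp [0.7983 0.0583 0.2285] toolx [-0.069  0.008 -0.998] tooly [ 0.162  0.987 -0.004] F [ 0.17  0.75 -0.71] grip 0.703 j [-0.07  0.64  1.03  0.    1.54 -1.48]
shift units [-1.58 -0.04 -1.26] turn units options [  0.03758871 -22.46241129]
[330.37795962 164.5432702 ] [0.72608729 0.07009361 0.39571708]
270 64
```

View pics/w14c.png

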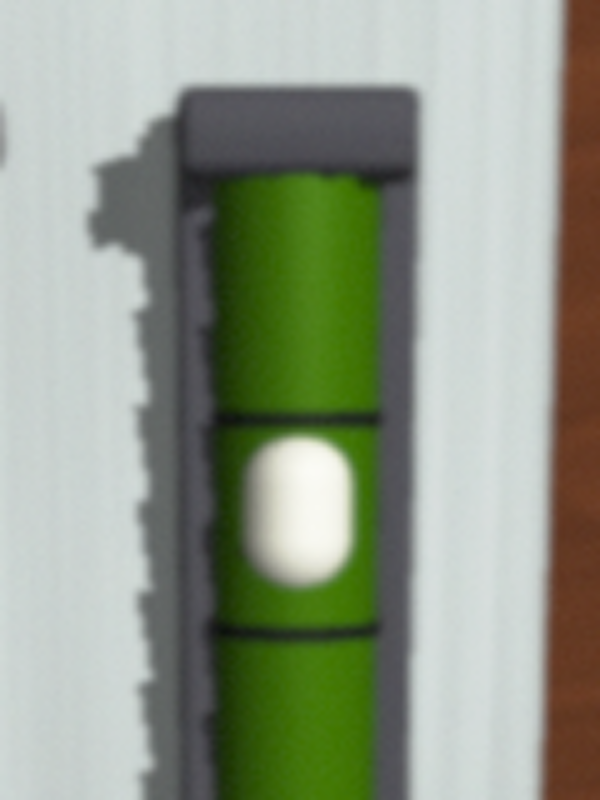

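Clear view from straight above: marks at y=420 and 630 (mid 525), bubble 436–588 (centre 512). That is about −1.9 mm, wholly between the marks and inside ±3.6. I'll hold for 0.8 s and check for creep.

Request:
carry_out:
  rows:
    - [0.7, [-0.5, 0, 0], 0]
    - [0.7, [-1, 0, 0], 0]
    - [0.7, [-1, 0, 0], 0]
    - [0.7, [-1, 0, 0], 0]
    - [0.7, [-1, 0, 0], 0]
    - [0.7, [-1, 0, 0], 0]
    - [0.7, [-1, 0, 0], 0]
    - [0.7, [-1, 0, 0], 0]

```text
time_s: 24.8
tcp_pos: [0.8001, 0.0582, 0.2537]
tcp_rot: [0.058, 0.729, -0.057, 0.68]
force: [-0.7, -0.5, -0.6]
grip_width: 0.699
```

```bash
python3 - <<'E'
from h import *
import cv2
plan([.77,.062,.27],FY)
im=r.camera("wrist"); C=cam("wrist")
p=proj(np.array([[.741,.074,.083]]),C)[0]
x,y=int(p[0]),max(int(p[1]),80)
c=im[y-80:y+60,x-60:x+60]
cv2.imwrite("pics/w15c.png",cv2.resize(c,None,fx=5,fy=5,interpolation=cv2.INTER_CUBIC)[:,:,::-1])
sd=r.camera("side")[:,:,::-1]; cv2.imwrite("pics/s15.png",cv2.resize(sd[130:300,200:420],None,fx=3.6,fy=3.5,interpolation=cv2.INTER_CUBIC))
E
```

```text
t 24.8 tcp [0.8001 0.0582 0.2537] toolx [-0.069  0.008 -0.998] tooly [ 0.162  0.987 -0.004] F [-0.67 -0.55 -0.63] grip 0.699 j [-0.07  0.63  0.99  0.    1.58 -1.48]
shift units [-0.57 -0.05 -1.25] turn units options [  0.03776306 -22.46223694]
```

View pics/w15c.png

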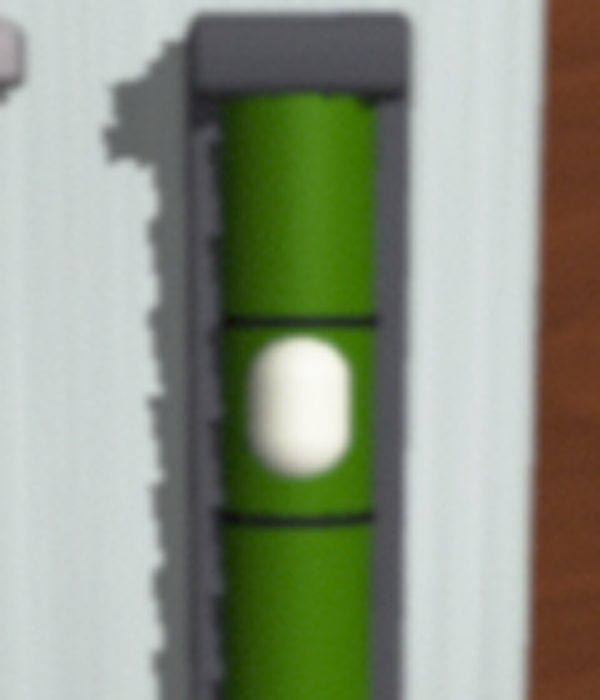

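View pics/s15.png

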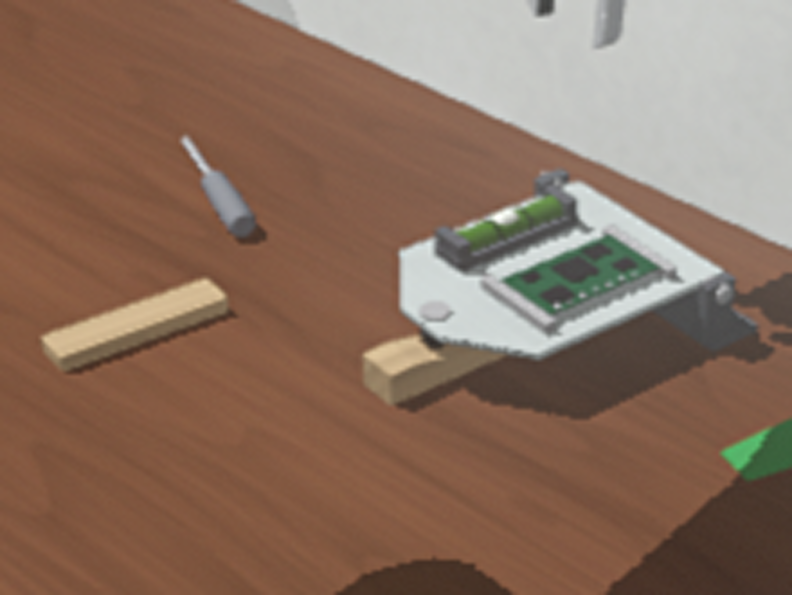

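The bubble is stable: marks at y=321 and 519 (mid 420), bubble centre 407, so −2.0 mm with no creep. The wedge lies flat under the foot, and the packer and driver look undisturbed. Handing in.

```bash
python3 -c "
from h import *
s=r.read_state(); print(s['time_s'],abs(s['dq']).max(),s['force'])
print(r.close_job())"
```

```text
24.9 0.003210392194596975 [-0.19991126 -0.38938807 -0.09648809]
the job is handed in; nothing more can be done
None
```

I gripped the pale wedge by its heel, laid it flat, and pushed it thin end first under the foot in short steps until the bubble centred. Then I let go, backed the gripper out and handed in at 24.9 s; no verdict was reported.

**Last checks:**
- **Bubble:** seen from straight above with the wrist camera, it sat about 2 mm past centre towards the free corner, wholly between the marks (limit 3.6 mm). Two looks about 0.9 s apart agreed, so it was not creeping.
- **Wedge and arm:** in the side picture the wedge looks flat under the foot. The arm hung clear above the stage with about 0 N on the wrist.
- **Bystanders:** the packer and screwdriver look undisturbed. I did not check the mug again at the end, but the arm kept well away from it.

**Disagreements and limits:**
- The overhead camera put the bubble anywhere from −1.5 to −2.8 mm because of parallax, so I relied on the closer wrist view.
- The tool tilted about 0.07 rad during the push, but its height stayed constant, so I took the wedge to be flat throughout.
- The force between wedge and foot could not be read directly. The wrist force during the push reached about 16 N sideways and 11 N upwards in my readings.

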